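# Make up a strawberry order in the carry tray

## Task

Make up the strawberry order in the orange tray, setting every pack down gently rather than dropping it: first the long pack flat in the tray, lengthwise and centred; then on top of it the short square-cornered pack, lengthwise and centred on the half away from the tray's upright handle; then the round tub centred on the half next to the handle. Last lay the slim shallow pack lengthwise and centred across the tops of those two, and leave the jam jar, the tape roll and the open punnet where they are.

Things in the scene. Friction and masses are not known exactly. Their poses are not given: they have to be found in the camera images.
- long_pack: clear lidded pack of strawberries, the longest, 160 long (its x axis) x 56 wide (y) x 42 mm high, rigid with a flat top and bottom, about 240 g. Origin: centre of its underside, z up. It belongs at the tray's centre, underside 5 mm above the tray's underside.
- short_pack: clear lidded pack of strawberries, short, square-cornered, 72 long (x) x 56 wide (y) x 38 mm high, rigid with a flat top and bottom, about 120 g. Origin: centre of its underside, z up. It belongs on the long pack, 40 mm from the tray's centre towards the tray's -x (plain) end, its length along the tray's.
- round_tub: clear round tub of strawberries with a lid, 56 mm diameter, 38 mm high (as high as the short pack), rigid with a flat top and bottom, about 110 g. Origin: centre of its underside, z up. It belongs on the long pack, 40 mm from the tray's centre towards the tray's +x (handle) end.
- slim_pack: clear lidded pack of strawberries, slim and shallow, 130 long (x) x 50 wide (y) x 30 mm high, rigid with a flat top and bottom, about 140 g. Origin: centre of its underside, z up. It belongs on top, over the tray's centre, resting on the short pack and the round tub, its length along the tray's; its underside is then 85 mm above the bench.
- tray: fixed orange plastic tray, 188 x 84 mm outside (long along its x axis), floor 5 mm thick, inside 180 x 76 mm, lip 4 mm thick rising 13 mm above the bench. At its +x end only, an upright handle panel with a slot rises 50 mm above the bench (its inner face is 90 mm from the tray's centre). Origin: centre of its underside, on the bench; it may be turned any way round.
- tape_roll: bystander: roll of brown packing tape lying flat, 72 mm across, 22 mm high, nearest the robot. Origin: centre of its underside
- jam_jar: bystander: jar of red jam with a white lid, 60 mm diameter, 75 mm high, beyond the work on the far side. Origin: centre of its underside
- open_punnet: bystander: clear open punnet of large strawberries without a lid, 100 x 80 mm, 42 mm high, beyond the work on the far side. Origin: centre of its underside

How it is judged:
By the outcome, as a careful person would: the job done as asked, in the order asked, and still so for the second after the job is handed in, with the robot touching nothing.
It also fails if it takes over 112 s, if anything falls off the work surface, if the arm or the gripper's body presses on something with over 40 N, if the wrist force passes 120 N, or if a joint passes its speed limit or range.

## Robot

A 7-joint arm with a two-finger parallel gripper is mounted at the origin on the work surface. World frame = base frame: x ahead of the robot, y to its left, z up, the work surface at z = 0. Lengths are in m, angles in rad, forces in N, time in s.
With the tool pointing down it reaches from about 0.4 to 0.875 m from the base axis. Payload 19.3 kg.
Tool frame: the origin (TCP) lies midway between the tips of the shut fingers; the grasp point (between the pads) lies bot.tcp_to_grasp behind it (bot.tcp_to_grasp is the distance from the TCP to the grasp point, in m); z points along the fingers, y is the line along which they close (so a half turn about z gives the same grasp; the last joint's range is limited). The gripper opens to 85 mm and grips with 20 to 120 N. Pads are 22 mm wide; open, the fingers measure 114 mm over their backs; the gripper's body (76 mm by 85 mm) begins 54 mm behind the grasp point. The pads swing forward as they close: fully open they stand 13 mm farther back than shut.
Start: joints at [1.058, 0.521, -0.036, 1.599, 0.021, 1.021, -0.113], TCP at [0.268, -0.565, 0.231] pointing down, gripper open.
Joint ranges: [-2.91, 2.91], [-0.3, 2.13], [-1.5, 1.42], [0.17, 2.43], [-1.26, 4.41], [0.16, 1.93], [-2.52, 2.52]. Speed limits (rad/s): [1.89, 1.89, 2.39, 2.39, 3.01, 3.01, 3.01].

## Interface

Orientations are given as [roll, pitch, yaw] about the fixed x, y, z axes, in that order (R = Rz(yaw) Ry(pitch) Rx(roll)).
In Python, from workcell import observe, imaging, bot gives the robot as it stands.
- The arm moves only by the tool send_rows, never from a script. Its argument "plan" is text: rows parted by semicolons, each of 7 numbers parted by spaces: the shift along the tool's x, y, z in m, then the turn, a rotation vector about the tool's x, y, z in degrees, then the finger opening in m, from 0 to 0.0854. In form: dx dy dz rx ry rz claw; .... A call has 1 to 10 rows; each row is the pose to reach, as a shift and turn from the pose commanded when the call began, along the tool's axes at that moment; what a row does not reach only later rows make up. A row lasts 1/12 s, in which the tool goes at most 41.7 mm and 7.16 degrees, less where a joint would pass 70% of its speed; a pose out of reach is approached as far as the arm can. A call with a gripper value outside its range is refused whole. The fingers move at their own pace and stop on an object; "grip_force" is the grip in N (left out, the last holds). Time passes only in rows, so rows that repeat a pose let the fingers close. It gives the time, the measured TCP pose, the force, the opening and the grip force at its end, in the units of the state.
- observe(): the state, without advancing time (a new reading comes with each control period).
- imaging.grab_frame(name): name is "side" or "top"; returns a dict with "color" (420x560x3 uint8, red, green, blue), "fx", "fy", "cx", "cy" (pixels), "eye" and "orientation" of the camera in the world. Camera axes: x right, y down, z forward; pixel columns grow to the right and rows downward; lengths in m; the calibration is good to about 2 mm. A picture is of the moment at which its call begins. There is no depth.
- bot.job_done(): hands the job in; it is judged then, once.
The state is a dict: "clock": time; "qpos": joint angles; "qd": joint speeds; "joint_efforts": joint torques, N m; "position": TCP position; "tool_rot": TCP orientation; "force": force on the tool from outside, world axes, zero at the start; "moment": the same for the moment, N m; "grip_width": finger opening in m; "finger_force": force on a finger pad.
Only numpy, scipy, OpenCV 4.12 (cv2) and the standard library are available. Lean on these libraries where they do the work, as an engineer would, in place of code of your own. Each camera call takes 0.05 s, during which the arm holds its last target. There are 200 camera calls.

## Working session

There is one attempt and no reset: what is moved stays moved. The work goes in short steps, Python scripts to look and compute and a tool call to move; the robot and the scene stay as the last step left them, time stands still between calls to the robot, and variables do not carry over. Pictures are saved under pics/ and viewed, at most 14 in all, crops included, and the job is handed in when it is done.

Besides the shell and the picture viewer there is one more tool, called after "Call:" as name(argument=value, ...) on one line, values as JSON. send_rows: Moves the arm, as the interface text tells. Its arguments: {"type":"object","properties":{"plan":{"type":"string"},"grip_force":{"type":"number"}},"required":["plan"]}

```bash
ls; mkdir -p pics; python3 - <<'E'
from workcell import observe, imaging, bot
import cv2
print(observe()); print(bot.tcp_to_grasp)
for n in("top","side"):
    f=imaging.grab_frame(n); cv2.imwrite(f"pics/{n}0.png",f["color"][:,:,::-1])
    print({k:v for k,v in f.items() if k!="color"})
E
```

```text
pics
{'clock': 0.0, 'qpos': array([ 1.057799  ,  0.52201256, -0.03636809,  1.60000405,  0.02115331,
        1.02108056, -0.11279744]), 'qd': array([-8.35505336e-04,  1.62207606e-03, -4.62569806e-04,  6.00713459e-04,
        2.43550832e-04, -7.24553986e-05,  5.74303662e-04]), 'joint_efforts': array([ 1.47070237e-03, -9.27110767e+01,  1.98115312e+00, -3.69929767e+01,
        1.80377037e-02,  8.09501245e-03,  3.37025358e-05]), 'position': array([ 0.26764989, -0.56442051,  0.23072758]), 'tool_rot': array([-3.14047004e+00,  1.95397355e-05,  4.42800726e-01]), 'force': array([ 0.06568236, -0.41552087, -0.04762683]), 'moment': array([0.01302022, 0.01492402, 0.034232  ]), 'finger_force': 0.0, 'grip_width': 0.08556726139362093}
0.0187
{'fx': 526.1142385682977, 'fy': 526.1142385682977, 'cx': 282.5579206485004, 'cy': 218.7694109649386, 'eye': array([ 0.40408395, -0.01980612,  1.08608927]), 'orientation': array([-2.99128575,  0.03186375, -1.59910438])}
{'fx': 484.5778830988196, 'fy': 484.5778830988196, 'cx': 279.42056449373104, 'cy': 210.72747372651133, 'eye': array([0.4277542 , 0.76119302, 0.75579547]), 'orientation': array([-2.33354925,  0.0186544 , -2.98919331])}
```

View pics/top0.png

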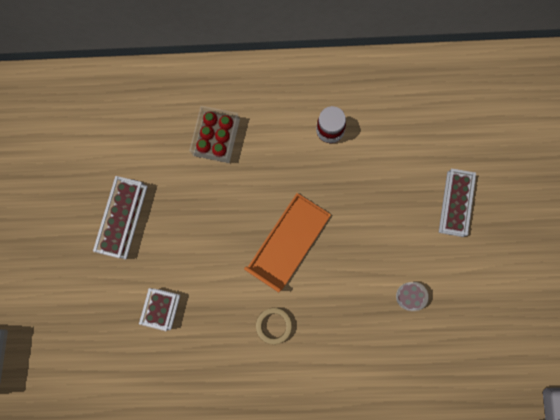

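View pics/side0.png

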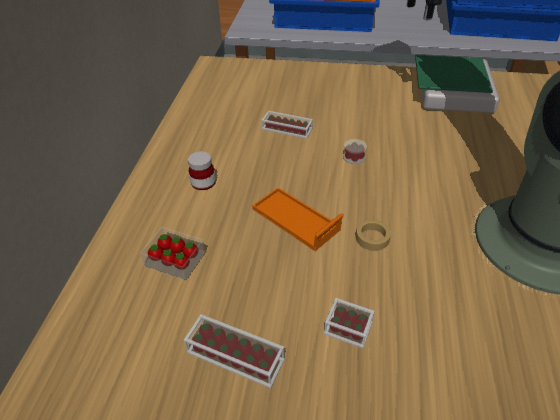

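```bash
python3 - <<'E'
import cv2,numpy as np
im=cv2.imread("pics/top0.png")
def crop(c0,r0,w,h,s):
    o=cv2.resize(im[r0:r0+h,c0:c0+w],None,fx=s,fy=s,interpolation=cv2.INTER_CUBIC)
    o=cv2.convertScaleAbs(o,alpha=1.3)
    for k in range(0,w,10): cv2.line(o,(k*s,0),(k*s,5),(0,255,0),1);cv2.putText(o,str(c0+k),(k*s,16),0,.38,(0,255,0),1)
    for k in range(10,h,10): cv2.line(o,(0,k*s),(5,k*s),(0,255,0),1);cv2.putText(o,str(r0+k),(7,k*s+4),0,.38,(0,255,0),1)
    return o
cv2.imwrite("pics/A.png",np.hstack([crop(85,170,66,96,6),crop(428,160,66,96,6)]))
B=np.zeros((600,800,3),np.uint8)
B[:500,:500]=crop(240,190,100,100,5)
B[:300,500:]=crop(135,283,50,50,6); B[300:,500:]=crop(388,272,50,50,6)
cv2.imwrite("pics/B.png",B)
E
```

```text
(no output)
```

View pics/A.png

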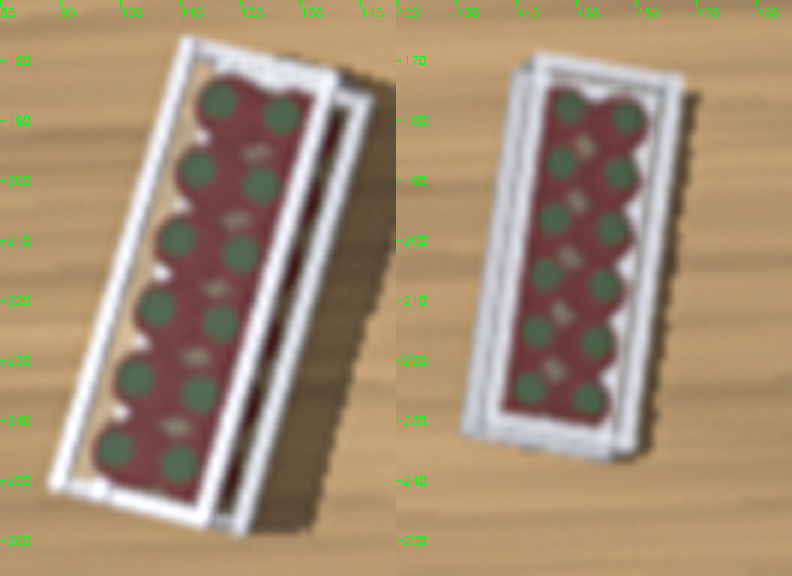

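View pics/B.png

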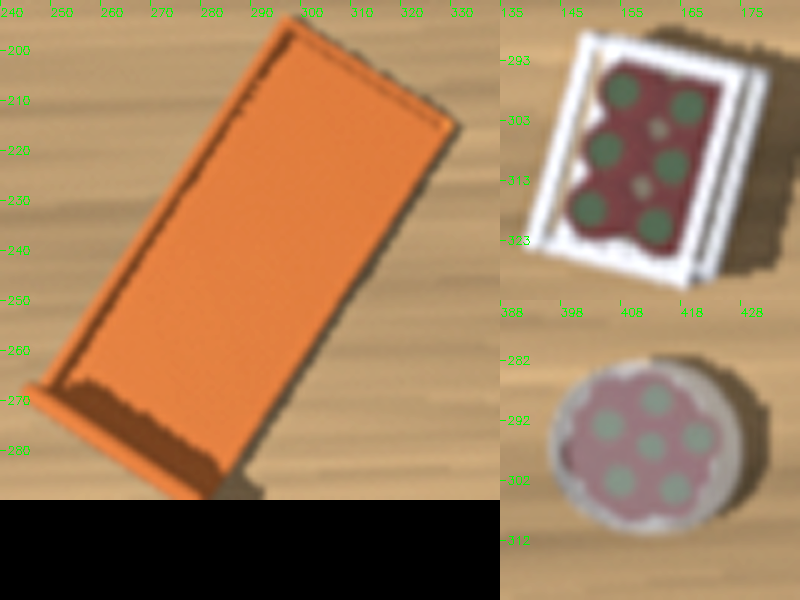

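```bash
cat > h.py <<'E'
import numpy as np,cv2,json
from scipy.optimize import least_squares
from scipy.spatial.transform import Rotation as R
CAM={'top':dict(f=526.1142385682977,c=(282.5579206485004,218.7694109649386),e=[0.40408395,-0.01980612,1.08608927],o=[-2.99128575,0.03186375,-1.59910438]),
'side':dict(f=484.5778830988196,c=(279.42056449373104,210.72747372651133),e=[0.4277542,0.76119302,0.75579547],o=[-2.33354925,0.0186544,-2.98919331])}
def proj(P,cam='top'):
    k=CAM[cam];q=R.from_euler('xyz',k['o']).inv().apply(np.atleast_2d(P)-k['e'])
    return q[:,:2]/q[:,2:]*k['f']+k['c']
def place(p,L):
    c,s=np.cos(p[2]),np.sin(p[2]);L=np.atleast_2d(L)
    return np.c_[p[0]+c*L[:,0]-s*L[:,1],p[1]+s*L[:,0]+c*L[:,1],L[:,2]]
def box(l,w,h): return np.array([[a*l/2,b*w/2,z] for z in(0,h) for a,b in((1,1),(1,-1),(-1,-1),(-1,1))])
def ray(px,z,cam='top'):
    k=CAM[cam];d=R.from_euler('xyz',k['o']).apply([(px[0]-k['c'][0])/k['f'],(px[1]-k['c'][1])/k['f'],1]);e=np.array(k['e'])
    return e+d*(z-e[2])/d[2]
E
cat > fit.py <<'E'
from h import *
def fit(name,pts,g):
    # pts: local xyz, pixel
    L=np.array([a for a,b in pts]);U=np.array([b for a,b in pts])-0.45
    r=least_squares(lambda p:(proj(place(p,L))-U).ravel(),g,loss='soft_l1')
    print(name,r.x.round(4),np.rad2deg(r.x[2]).round(1),'res',(proj(place(r.x,L))-U).round(1).tolist());return r.x
# image up = +x world, image left = +y world ; local +x = up-image end
P={}
def bx(l,w,h,d):return [((a*l/2,b*w/2,z*h),u) for (a,b,z),u in d.items()]
P['long_pack']=fit('long',bx(.16,.056,.042,{(1,1,1):(115.7,176.3),(1,-1,1):(141,182.3),(-1,-1,1):(119.7,257.5),(-1,1,1):(93.8,251.7),(1,-1,0):(147,185.8),(-1,-1,0):(125.2,258.8)}),[.4,.3,-.2])
P['slim_pack']=fit('slim',bx(.13,.05,.03,{(1,1,1):(451.3,168.7),(1,-1,1):(476.2,172.7),(-1,-1,1):(468.2,233.3),(-1,1,1):(443.7,229.7),(1,1,0):(448.7,171.3),(-1,1,0):(439.2,232.7),(-1,-1,0):(467.7,236.7)}),[.4,-.3,-.1])
P['short_pack']=fit('short',bx(.072,.056,.038,{(1,1,1):(149.5,288.5),(1,-1,1):(175.8,293.8),(-1,-1,1):(166.3,331),(-1,1,1):(139.7,324.2),(1,-1,0):(179.7,294.3),(-1,-1,0):(171,329.7)}),[.2,.2,-.2])
# tray: +x = handle end (lower left)
P['tray']=fit('tray',[((-.094,-.042,.013),(298.6,193.4)),((-.094,.042,.013),(332,215.4)),((.094,-.042,.05),(245,267))],[.35,0,2.6])
t=np.linspace(0,2*np.pi,72)
C=np.vstack([np.c_[.028*np.cos(t),.028*np.sin(t),0*t+z] for z in(0,.038)])
ext=np.array([396.2,281.5,428.8,311.2])-.45
f=lambda p:(lambda q:np.r_[q.min(0),q.max(0)]-ext)(proj(C+[p[0],p[1],0]))
r=least_squares(f,[.25,-.25]);P['round_tub']=np.r_[r.x,0];print('tub',r.x,r.fun)
json.dump({k:list(v) for k,v in P.items()},open('poses.json','w'))
im=cv2.resize(cv2.imread('pics/side0.png')[100:400,140:400],None,fx=2,fy=2,interpolation=cv2.INTER_CUBIC)
im2=cv2.resize(cv2.imread('pics/top0.png')[165:340,80:490],None,fx=1.95,fy=1.95)
S={'long_pack':(.16,.056,.042),'slim_pack':(.13,.05,.03),'short_pack':(.072,.056,.038),'tray':(.188,.084,.013)}
for k,s in S.items():
    for i,cam,o,sc in((im,'side',(140,100),2),(im2,'top',(80,165),1.95)):
        q=((proj(place(P[k],box(*s)),cam)-o+.5)*sc*16).astype(int)
        for j in range(4):
            for a,b in((j,(j+1)%4),(4+j,4+(j+1)%4)):cv2.line(i,tuple(map(int,q[a])),tuple(map(int,q[b])),(255,255,0),1,cv2.LINE_AA,4)
q=((proj(C+[P['round_tub'][0],P['round_tub'][1],0],'side')-(140,100)+.5)*2).astype(int)
for a in q: im[a[1],a[0]]=(255,255,0)
cv2.imwrite('pics/sideov.png',im)
E
python3 fit.py
```

```text
long [ 0.5803  0.3451 -0.2651] -15.2 res [[-0.5, -0.5], [0.2, -0.4], [-0.1, 0.3], [-0.7, -0.3], [0.1, 0.4], [1.2, 0.6]]
slim [ 0.5903 -0.3496 -0.2017] -11.6 res [[0.6, -0.6], [0.3, -0.6], [0.5, 1.3], [-0.1, 0.7], [-0.9, 0.3], [0.5, -0.4], [-3.6, -0.3]]
short [ 0.3918  0.2624 -0.2524] -14.5 res [[-0.7, -0.3], [-0.0, 0.7], [0.3, -0.4], [-0.3, -0.1], [0.4, 0.4], [0.3, -0.2]]
tray [ 0.5205 -0.0027  2.5141] 144.0 res [[-0.1, -0.2], [0.2, 0.1], [-0.1, 0.1]]
tub [ 0.40279726 -0.24338703] [ 0.12850848  0.39538707 -0.12280766 -0.38791342]
```

View pics/sideov.png

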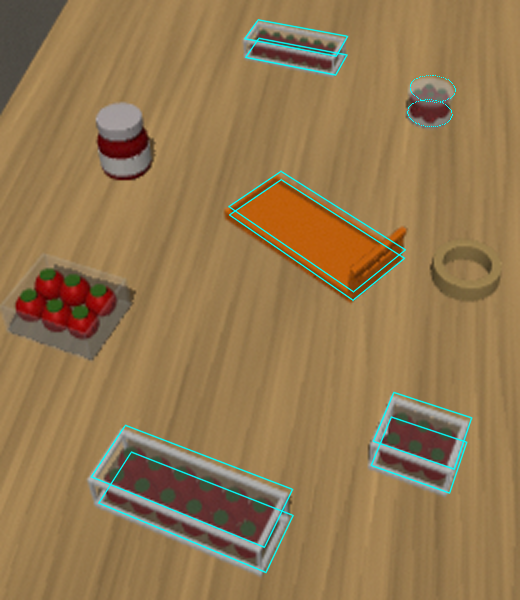

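```bash
cat > go.py <<'E'
# go.py x y z yawdeg : shift/turn in tool axes from present pose;  or  go.py NAME dz : above object/slot
import sys
from h import *
from workcell import observe
P=json.load(open('poses.json'))
def target(n):
    if n.startswith('slot'):
        t=P['tray'];x={'slotS':-.04,'slotT':.04}.get(n,0);q=place(t,[[x,0,0]])[0];return q[0],q[1],np.rad2deg(t[2])
    p=P[n];return p[0],p[1],(np.rad2deg(p[2])+(180 if n!='round_tub' else 144))
s=observe();R0=R.from_euler('xyz',s['tool_rot'])
a=sys.argv[1:]
if len(a)==2: x,y,w=target(a[0]);z=float(a[1])
else: x,y,z,w=map(float,a)
if n_yaw:=(len(a)==2 and a[0]=='round_tub'): w=144
d=R0.inv().apply(np.array([x,y,z])-s['position'])
rv=np.rad2deg((R0.inv()*R.from_euler('xyz',[np.pi,0,np.deg2rad(w)])).as_rotvec())
print('target',np.round([x,y,z,w],4),'shift mm',(d*1e3).round(1),'turn',rv.round(1))
print('t',round(s['clock'],2),'pos',s['position'].round(4),'rot',np.rad2deg(s['tool_rot']).round(1),'F',s['force'].round(1),'w',round(s['grip_width'],4),'ff',round(s['finger_force'],1),'q',s['qpos'].round(2))
E
python3 go.py long_pack 0.2; python3 go.py slotL 0.2
```

```text
target [  0.5803   0.3451   0.2    164.8137] shift mm [ 672.2 -687.9   31.4] turn [-0.000e+00 -1.000e-01 -1.394e+02]
t 0.1 pos [ 0.2676 -0.5645  0.2308] rot [-179.9    0.    25.4] F [-0.2 -0.   0.4] w 0.0853 ff 0.0 q [ 1.06  0.52 -0.04  1.6   0.02  1.02 -0.11]
target [ 5.205000e-01 -2.700000e-03  2.000000e-01  1.440495e+02] shift mm [ 469.2 -399.3   31.1] turn [-0.000e+00 -1.000e-01 -1.187e+02]
t 0.1 pos [ 0.2676 -0.5645  0.2308] rot [-179.9    0.    25.4] F [-0.2 -0.   0.4] w 0.0853 ff 0.0 q [ 1.06  0.52 -0.04  1.6   0.02  1.02 -0.11]
```

Call:
send_rows(plan="0.03 -0.03 0 0 0 -4 0.085;0.06 -0.06 0 0 0 -10 0.085;0.09 -0.09 0 0 0 -16 0.085;0.12 -0.12 0 0 0 -22 0.085;0.15 -0.15 0 0 0 -28 0.085;0.18 -0.18 0 0 0 -34 0.085;0.21 -0.21 0 0 0 -40 0.085;0.24 -0.24 0 0 0 -46 0.085;0.27 -0.27 0 0 0 -52 0.085;0.30 -0.30 0 0 0 -58 0.085")

```text
clock: 0.93
position: [0.4078, -0.1704, 0.2314]
tool_rot: [3.141, 0.0, 1.46]
force: [1.6, -1.2, 0.1]
grip_width: 0.0849
finger_force: 0.0
```

```bash
python3 go.py long_pack 0.2
```

```text
target [  0.5803   0.3451   0.2    164.8137] shift mm [531.4 114.4  31.2] turn [ -0.    0.  -81.2]
t 0.93 pos [ 0.4078 -0.1704  0.2314] rot [180.    0.   83.7] F [ 1.6 -1.2  0.1] w 0.0849 ff 0.0 q [ 0.62  0.25 -0.42  2.04  0.13  0.87  0.01]
```

Call:
send_rows(plan="0.04 0.009 0 0 0 -6 0.085;0.08 0.018 0 0 0 -12 0.085;0.12 0.027 0 0 0 -18 0.085;0.16 0.036 0 0 0 -24 0.085;0.2 0.045 0 0 0 -30 0.085;0.24 0.054 0 0 0 -36 0.085;0.28 0.063 0 0 0 -42 0.085;0.32 0.072 0.01 0 0 -48 0.085;0.36 0.08 0.02 0 0 -54 0.085;0.4 0.089 0.03 0 0 -60 0.085")

```text
clock: 1.77
position: [0.5421, 0.2153, 0.201]
tool_rot: [-3.141, 0.0, 2.507]
force: [-0.1, 0.5, 0.0]
grip_width: 0.0849
finger_force: 0.0
```

```bash
python3 go.py long_pack 0.1
```

```text
target [5.803000e-01 3.451000e-01 1.000000e-01 1.648137e+02] shift mm [ 46.2 127.2 101. ] turn [ -0.    0.  -21.2]
t 1.77 pos [0.5421 0.2153 0.201 ] rot [-180.     0.   143.6] F [-0.1  0.5  0. ] w 0.0849 ff 0.0 q [ 0.01  0.57 -0.7   1.72  0.43  1.01  0.09]
```

Call:
send_rows(plan="0.011 0.03 0.01 0 0 -5 0.085;0.022 0.06 0.02 0 0 -10 0.085;0.033 0.09 0.04 0 0 -15 0.085;0.04 0.115 0.06 0 0 -20 0.085;0.046 0.127 0.08 0 0 -21.2 0.085;0.046 0.127 0.1 0 0 -21.2 0.085;0.046 0.127 0.1 0 0 -21.2 0.085;0.046 0.127 0.1 0 0 -21.2 0.085;0.046 0.127 0.1 0 0 -21.2 0.085")

```text
clock: 2.52
position: [0.5812, 0.3425, 0.1028]
tool_rot: [3.141, 0.001, 2.871]
force: [0.5, 0.4, 0.6]
grip_width: 0.0847
finger_force: 0.0
```

```bash
python3 go.py long_pack 0.012
```

```text
target [5.803000e-01 3.451000e-01 1.200000e-02 1.648137e+02] shift mm [ 1.6  2.2 90.8] turn [ 0.   0.  -0.3]
t 2.52 pos [0.5812 0.3425 0.1028] rot [180.    0.  164.5] F [0.5 0.4 0.6] w 0.0847 ff 0.0 q [-0.2   0.84 -0.7   1.53  0.6   1.    0.23]
```

Call:
send_rows(plan="0.0015 0.002 0.02 0 0 -0.3 0.085;0.0015 0.002 0.04 0 0 -0.3 0.085;0.0015 0.002 0.06 0 0 -0.3 0.085;0.0015 0.002 0.075 0 0 -0.3 0.085;0.0015 0.002 0.085 0 0 -0.3 0.085;0.0015 0.002 0.09 0 0 -0.3 0.085;0.0015 0.002 0.09 0 0 -0.3 0.085;0.0015 0.002 0.09 0 0 -0.3 0.085;0.0015 0.002 0.09 0 0 -0.3 0.085")

```text
clock: 3.27
position: [0.5804, 0.3455, 0.0127]
tool_rot: [3.141, 0.001, 2.877]
force: [0.1, 0.2, 1.4]
grip_width: 0.0849
finger_force: 0.0
```

```bash
python3 go.py long_pack 0.012; python3 - <<'E'
from workcell import imaging
import cv2,numpy as np
a=imaging.grab_frame("top")["color"][165:270,70:170,::-1];b=imaging.grab_frame("side")["color"][300:400,170:300,::-1]
cv2.imwrite("pics/c1.png",np.hstack([cv2.resize(a,(400,420),interpolation=2),cv2.resize(b,(400,420),interpolation=2)]))
E
```

```text
target [5.803000e-01 3.451000e-01 1.200000e-02 1.648137e+02] shift mm [-0.  -0.4  0.7] turn [0.1 0.  0. ]
t 3.27 pos [0.5804 0.3455 0.0127] rot [179.9   0.  164.9] F [0.1 0.2 1.4] w 0.0849 ff 0.0 q [-0.24  0.95 -0.64  1.56  0.69  0.87  0.17]
```

View pics/c1.png

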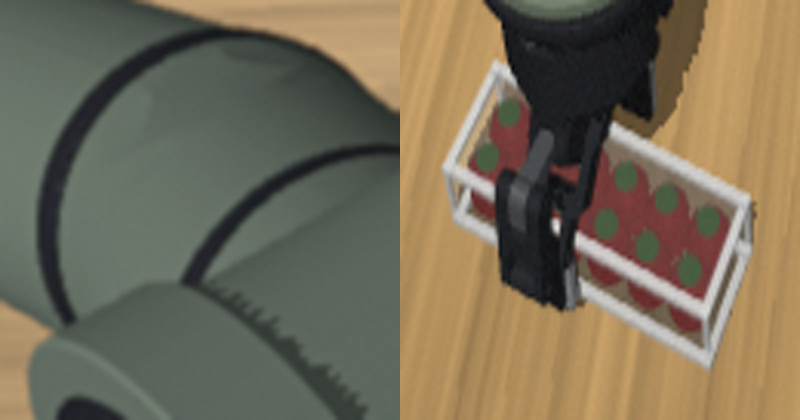

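```bash
python3 - <<'E'
from h import *
p=[.5804,.3455,np.deg2rad(164.9)]
for y in(-.0425,-.057):
  for x in(-.011,.011):
    for z in(.02,.026):print(x,y,z,proj(place(p,[[x,y,z]]),'side').round(1))
print(proj(place([.5803,.3451,-.2651],box(.16,.056,.042)),'side').round(1))
E
```

```text
-0.011 -0.0425 0.02 [[218.  366.8]]
-0.011 -0.0425 0.026 [[217.6 365. ]]
0.011 -0.0425 0.02 [[229.8 371.7]]
0.011 -0.0425 0.026 [[229.4 369.9]]
-0.011 -0.057 0.02 [[213.6 374.4]]
-0.011 -0.057 0.026 [[213.2 372.6]]
0.011 -0.057 0.02 [[225.5 379.4]]
0.011 -0.057 0.026 [[225.2 377.6]]
[[188.7 350.8]
 [204.9 325.3]
 [285.8 357. ]
 [272.3 385.5]
 [185.  337.7]
 [202.  311.9]
 [285.6 344. ]
 [271.5 372.9]]
```

Call:
send_rows(plan="0 0 0 0 0 0 0.04;0 0 0 0 0 0 0.04;0 0 0 0 0 0 0.04;0 0 0 0 0 0 0.04;0 0 0 0 0 0 0.04;0 0 0 0 0 0 0.04;0 0 0 0 0 0 0.04;0 0 0 0 0 0 0.04", grip_force=40)

```text
clock: 4.03
position: [0.58, 0.3454, 0.0121]
tool_rot: [3.141, 0.0, 2.877]
force: [-0.4, -1.4, 5.9]
grip_width: 0.0553
finger_force: 43.1
```

Call:
send_rows(plan="0 0 -0.01 0 0 0 0.04;0 0 -0.02 0 0 0 0.04;0 0 -0.035 0 0 0 0.04;0 0 -0.055 0 0 0 0.04;0 0 -0.075 0 0 0 0.04;0 0 -0.095 0 0 0 0.04;0 0 -0.11 0 0 0 0.04;0 0 -0.12 0 0 0 0.04;0 0 -0.12 0 0 0 0.04;0 0 -0.12 0 0 0 0.04")

```text
clock: 4.87
position: [0.5799, 0.345, 0.1318]
tool_rot: [3.142, 0.0, 2.877]
force: [0.8, -0.2, -3.7]
grip_width: 0.0554
finger_force: 43.5
```

```bash
python3 go.py slotL 0.13
```

```text
target [ 5.205000e-01 -2.700000e-03  1.300000e-01  1.440495e+02] shift mm [ -33.5 -351.1    1.8] turn [ 0.   0.  20.8]
t 4.87 pos [0.5799 0.345  0.1318] rot [180.    0.  164.9] F [ 0.8 -0.2 -3.7] w 0.0554 ff 43.5 q [-0.19  0.8  -0.72  1.51  0.58  1.05  0.25]
```

Call:
send_rows(plan="-0.001 -0.008 0 0 0 1 0.04;-0.002 -0.022 0 0 0 2 0.04;-0.004 -0.042 0 0 0 3 0.04;-0.006 -0.066 0 0 0 5 0.04;-0.009 -0.092 0 0 0 7 0.04;-0.011 -0.119 0 0 0 9 0.04;-0.014 -0.146 0 0 0 11 0.04;-0.017 -0.174 0 0 0 13 0.04;-0.019 -0.202 0 0 0 15 0.04;-0.022 -0.23 0 0 0 17 0.04")

```text
clock: 5.7
position: [0.5397, 0.1154, 0.1306]
tool_rot: [-3.14, -0.001, 2.578]
force: [0.2, -0.1, -2.7]
grip_width: 0.0557
finger_force: 43.4
```

```bash
python3 go.py slotL 0.1
```

```text
target [ 5.205000e-01 -2.700000e-03  1.000000e-01  1.440495e+02] shift mm [ -46.9 -110.    30.7] turn [-0.1 -0.1  3.6]
t 5.7 pos [0.5397 0.1154 0.1306] rot [-1.799e+02 -1.000e-01  1.477e+02] F [ 0.2 -0.1 -2.7] w 0.0557 ff 43.4 q [ 0.17  0.62 -0.68  1.86  0.51  0.85  0.23]
```

Call:
send_rows(plan="-0.01 -0.024 0 0 0 1 0.04;-0.02 -0.046 0 0 0 2 0.04;-0.028 -0.067 0.005 0 0 3 0.04;-0.036 -0.085 0.01 0 0 3.6 0.04;-0.042 -0.098 0.018 0 0 3.6 0.04;-0.046 -0.107 0.026 0 0 3.6 0.04;-0.047 -0.11 0.03 0 0 3.6 0.04;-0.047 -0.11 0.03 0 0 3.6 0.04;-0.047 -0.11 0.03 0 0 3.6 0.04;-0.047 -0.11 0.03 0 0 3.6 0.04")

```text
clock: 6.53
position: [0.5226, 0.0006, 0.1018]
tool_rot: [3.141, -0.0, 2.519]
force: [-0.6, 0.2, -2.8]
grip_width: 0.0556
finger_force: 43.4
```

```bash
python3 go.py slotL 0.017; python3 - <<'E'
from workcell import imaging
import cv2,numpy as np
im=imaging.grab_frame("side")["color"][:,:,::-1].copy();cv2.imwrite("pics/c2full.png",im)
cv2.imwrite("pics/c2.png",cv2.resize(im[120:270,220:380],None,fx=4,fy=4,interpolation=2))
E
```

```text
target [ 5.205000e-01 -2.700000e-03  1.700000e-02  1.440495e+02] shift mm [-0.2 -3.9 84.8] turn [ 0.  -0.   0.3]
t 6.53 pos [0.5226 0.0006 0.1018] rot [180.   -0.  144.4] F [-0.6  0.2 -2.8] w 0.0556 ff 43.4 q [ 0.36  0.62 -0.64  1.95  0.54  0.75  0.34]
```

View pics/c2.png

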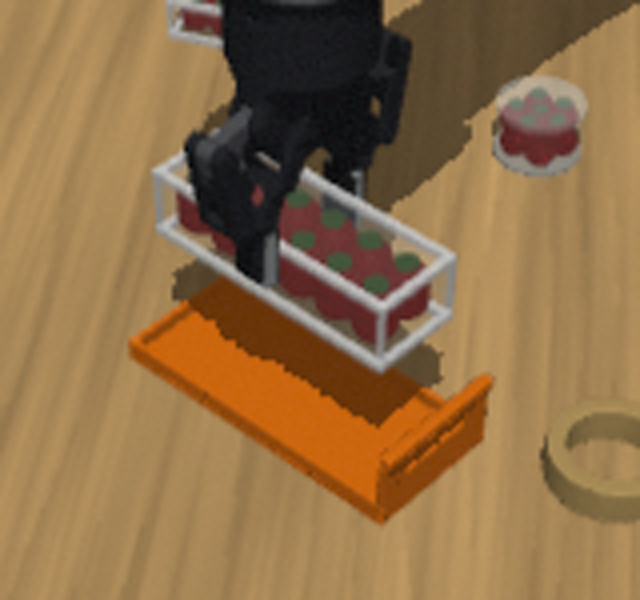

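```bash
python3 - <<'E'
from h import *
P=json.load(open('poses.json'))
b=box(.16,.056,.042)+[0,0,.0897]
p=[.5226,.0006,np.deg2rad(144.4)]
print(proj(place(p,b),'side').round(1).tolist())
T=np.array([[.094,.042,0],[.094,-.042,.05],[.094,.042,.05],[-.094,.042,0],[-.094,.042,.013]])
print(proj(place(P['tray'],T),'side').round(1).tolist())
# fits in the side view alone
def fit(L,U,g):
    r=least_squares(lambda q:(proj(place(q,L),'side')-U).ravel(),g);print(r.x[:2].round(4),np.rad2deg(r.x[2]).round(1),r.fun.round(1));
U=lambda d:np.array(d)/4+[220,120]-.4
L=np.array([[-.08,.028,.042],[.08,-.028,.042],[.08,.028,.042],[.08,.028,0],[-.08,.028,0]])+[0,0,.0897]
fit(L,U([(153,170),(455,258),(380,305),(380,368),(157,230)]),p)
fit(T[[0,1,2,4]],U([(382,522),(490,378),(380,460),(132,345)]),P['tray'])
E
```

```text
[[333.9, 198.7], [315.7, 212.6], [259.6, 177.2], [277.8, 165.3], [335.1, 183.0], [316.4, 196.9], [258.6, 161.7], [277.4, 149.9]]
[[341.6, 228.4], [316.6, 232.8], [343.3, 211.8], [279.9, 189.1], [279.8, 184.9]]
[0.5418 0.0337] 162.9 [ -2.7   1.3 -17.5  17.7  12.3 -11.6  11.2 -11.6  -2.7   1.9]
[0.5445 0.0623] 175.4 [ 13.3 -19.8 -19.2  28.6  15.1 -20.9  -8.1   7.3]
```

```bash
python3 - <<'E'
from h import *
P=json.load(open('poses.json'))
p=[.5226,.0006,np.deg2rad(144.4)]
def fit(L,U,g):
    r=least_squares(lambda q:(proj(place(q,L),'side')-U).ravel(),g);print(r.x[:2].round(4),np.rad2deg(r.x[2]).round(1),r.fun.round(1));
U=lambda d:np.array(d)/4+[220,120]-.4
s=[1,-1,1]
L=np.array([[-.08,.028,.042],[.08,-.028,.042],[.08,.028,.042],[.08,.028,0],[-.08,.028,0]])*s+[0,0,.0897]
T=np.array([[.094,.042,0],[.094,-.042,.05],[.094,.042,.05],[-.094,.042,0],[-.094,.042,.013]])*s
fit(L,U([(153,170),(455,258),(380,305),(380,368),(157,230)]),p)
fit(T[[0,1,2,4]],U([(382,522),(490,378),(380,460),(132,345)]),P['tray'])
E
```

```text
[5.251e-01 3.000e-04] 144.0 [-0.2 -0.7  0.5 -1.1  0.3  0.9 -0.3  0.9 -0.3 -0.2]
[0.5229 0.0037] 144.5 [-0.3  1.3 -0.1 -0.6  0.9  0.2 -0.6 -1.2]
```

Call:
send_rows(plan="0 -0.002 0.015 0 0 0.3 0.04;0 -0.004 0.03 0 0 0.3 0.04;0 -0.004 0.045 0 0 0.3 0.04;0 -0.004 0.055 0 0 0.3 0.04;0 -0.004 0.062 0 0 0.3 0.04;0 -0.004 0.062 0 0 0.3 0.04;0 -0.004 0.062 0 0 0.3 0.04;0 -0.004 0.062 0 0 0.3 0.04")

```text
clock: 7.25
position: [0.5204, -0.0037, 0.0403]
tool_rot: [3.141, 0.001, 2.513]
force: [-0.6, 0.0, -2.3]
grip_width: 0.0555
finger_force: 43.4
```

```bash
python3 go.py slotL 0.017; python3 - <<'E'
from workcell import imaging
import cv2,numpy as np
im=imaging.grab_frame("side")["color"][:,:,::-1].copy()
c0,r0,w,h,s=245,150,110,110,5
o=cv2.convertScaleAbs(cv2.resize(im[r0:r0+h,c0:c0+w],None,fx=s,fy=s,interpolation=2),alpha=1.2)
for k in range(0,w,10): cv2.line(o,(k*s,0),(k*s,5),(0,255,0),1);cv2.putText(o,str(c0+k),(k*s,16),0,.38,(0,255,0),1)
for k in range(10,h,10): cv2.line(o,(0,k*s),(5,k*s),(0,255,0),1);cv2.putText(o,str(r0+k),(7,k*s+4),0,.38,(0,255,0),1)
cv2.imwrite("pics/c3.png",o)
E
```

```text
target [ 5.205000e-01 -2.700000e-03  1.700000e-02  1.440495e+02] shift mm [ 0.6  0.9 23.3] turn [ 0.   0.  -0.1]
t 7.25 pos [ 0.5204 -0.0037  0.0403] rot [180.   0. 144.] F [-0.6  0.  -2.3] w 0.0555 ff 43.4 q [ 0.3   0.71 -0.56  1.99  0.64  0.63  0.26]
```

View pics/c3.png

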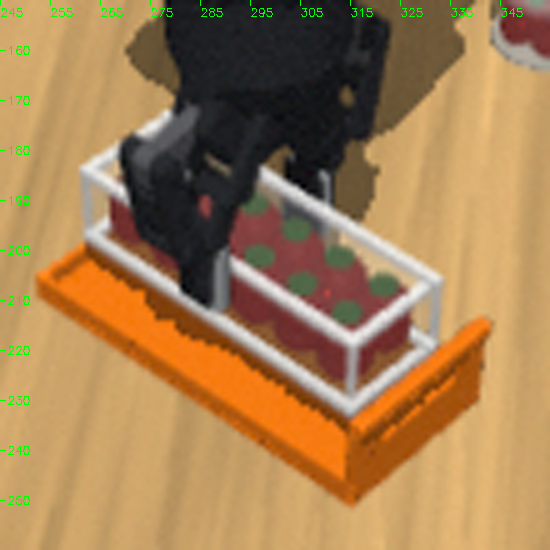

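```bash
python3 - <<'E'
from h import *
P=json.load(open('poses.json'))
p=[.5204,-.0037,np.deg2rad(144.0)]
U=lambda d:np.array(d)/5+[245,150]-.4
s=[1,-1,1]
L=np.array([[.08,.028,0],[-.08,.028,0],[.08,-.028,0],[.08,.028,.042],[-.08,.028,.042],[.08,-.028,.042]])*s+[0,0,.0282]
pu=U([(350,416),(85,238),(438,345),(352,337),(80,168),(442,278)])
d=pu-proj(place(p,L),'side');print(d.round(1).tolist(),d.mean(0))
T=np.array([[.094,.042,0],[-.094,.042,.013],[.094,-.042,.05],[-.094,.042,0]])*s
tu=U([(352,505),(37,275),(492,322),(40,293)])
d2=tu-proj(place(P['tray'],T),'side');print(d2.round(1).tolist(),d2.mean(0))
r=least_squares(lambda q:(proj(place(q,T),'side')+d.mean(0)-tu).ravel(),P['tray']);print(r.x[:2].round(4),np.rad2deg(r.x[2]).round(1),r.fun.round(1))
t=place(P['tray'],[[0,0,0]])
E
```

```text
[[-1.2, 0.0], [-0.7, 0.1], [-1.1, -0.4], [-1.4, -1.3], [-0.9, 0.4], [-1.4, 0.6]] [-1.1079416  -0.09425222]
[[-0.8, 1.2], [-1.7, 2.1], [-0.3, 2.2], [-1.4, 1.5]] [-1.03761215  1.74847478]
[0.5197 0.0029] 144.4 [ 0.1  0.7  0.4 -0.3 -0.5 -0.6  0.1  0.3]
```

```bash
cat > tfit.py <<'E'
from h import *
from scipy.optimize import minimize
P=json.load(open('poses.json'))
a=box(.188,.084,.013);h=box(.004,.084,.05)+[.092,0,0]
for cam in('top','side'):
    hsv=cv2.cvtColor(cv2.imread(f'pics/{cam}0.png'),cv2.COLOR_BGR2HSV)
    m=((hsv[:,:,0]<14)&(hsv[:,:,1]>190)).astype(np.uint8)
    n,l,st,_=cv2.connectedComponentsWithStats(m)
    c=proj(place(P['tray'],[[0,0,0]]),cam)[0].round().astype(int);m=(l==l[c[1],c[0]]).astype(np.float32)
    S=8;r0,c0=c[1]-60,c[0]-70;M=m[r0:r0+120,c0:c0+140]
    def sil(p):
        o=np.zeros((120*S,140*S),np.uint8)
        for b in(a,h):
            q=(proj(place(p,b),cam)-[c0,r0]+.5)*S
            cv2.fillConvexPoly(o,cv2.convexHull(q.round().astype(np.int32)),1)
        return cv2.resize(o.astype(np.float32),(140,120),interpolation=cv2.INTER_AREA)
    cost=lambda p:np.abs(sil(p)-M).sum()
    p0=np.array(P['tray']);best=minimize(cost,p0,method='Nelder-Mead',options=dict(initial_simplex=[p0,p0+[.005,0,0],p0+[0,.005,0],p0+[0,0,.05]],xatol=1e-4,fatol=.1))
    print(cam,M.sum(),cost(p0),best.x.round(4),np.rad2deg(best.x[2]).round(2),best.fun)
    D=sil(best.x)-M; print('model-only / mask-only',D[D>.5].sum(),D[D<-.5].sum())
E
python3 tfit.py
```

```text
top 16711.0 13110.906 [0.503  0.0418 2.1962] 125.83 12934.03125
model-only / mask-only 51.96875 -12849.25
side 16349.0 14446.094 [ 0.5405 -0.0437  2.6886] 154.05 14144.5625
model-only / mask-only 161.23438 -13956.531
```

```bash
python3 - <<'E'
import cv2
for c,t,w,d in(('top',(290,240),(330,260),(262,272)),('side',(300,215),(360,190),(330,232))):
    h=cv2.cvtColor(cv2.imread(f'pics/{c}0.png'),cv2.COLOR_BGR2HSV)
    print([h[y,x].tolist() for x,y in(t,w,d)])
E
sed -i 's/m=((hsv\[:,:,0\]<14)&(hsv\[:,:,1\]>190))/m=((hsv[:,:,1]>TH))/; s/^a=box/TH=175;a=box/' tfit.py; python3 tfit.py
```

```text
[[12, 182, 175], [17, 99, 136], [12, 188, 92]]
[[14, 241, 189], [18, 127, 150], [14, 239, 124]]
top 3694.0 234.34375 [ 5.2000e-01 -4.0000e-04  2.5314e+00] 145.04 133.109375
model-only / mask-only 85.53125 -13.375
side 2707.0 362.59375 [0.5235 0.0027 2.5294] 144.92 67.53125
model-only / mask-only 17.9375 -3.171875
```

```bash
for t in 145 160; do sed -i "s/TH=[0-9]*/TH=$t/" tfit.py; python3 tfit.py | grep -v model; done; sed -i "s/TH=[0-9]*/TH=185/" tfit.py; python3 tfit.py | grep side
```

```text
top 3888.0 246.8125 [5.1910e-01 3.0000e-04 2.5291e+00] 144.91 124.828125
side 2791.0 359.09375 [0.5236 0.0029 2.53  ] 144.96 74.421875
top 3820.0 231.40625 [0.5194 0.     2.5315] 145.05 107.140625
side 2761.0 358.34375 [0.5236 0.0028 2.5314] 145.04 65.0
side 2673.0 374.75 [0.5237 0.0027 2.5296] 144.94 79.765625
```

```bash
python3 - <<'E'
import json,math
P=json.load(open('poses.json'));P['tray']=[.5203,.0015,math.radians(145)];json.dump(P,open('poses.json','w'))
E
python3 go.py slotL 0.019
```

```text
target [5.203e-01 1.500e-03 1.900e-02 1.450e+02] shift mm [ 3.3  4.3 21.3] turn [ 0.  0. -1.]
t 7.3 pos [ 0.5205 -0.0039  0.0403] rot [180.   0. 144.] F [ 0.1  0.9 -2.7] w 0.0557 ff 43.4 q [ 0.31  0.71 -0.56  1.99  0.64  0.63  0.26]
```

Call:
send_rows(plan="0.002 0.002 0.003 0 0 -1 0.04;0.0033 0.0043 0.007 0 0 -1 0.04;0.0033 0.0043 0.012 0 0 -1 0.04;0.0033 0.0043 0.016 0 0 -1 0.04;0.0033 0.0043 0.019 0 0 -1 0.04;0.0033 0.0043 0.021 0 0 -1 0.04;0.0033 0.0043 0.021 0 0 -1 0.04;0.0033 0.0043 0.021 0 0 -1 0.04")

```text
clock: 7.97
position: [0.5198, 0.0014, 0.0185]
tool_rot: [-3.141, -0.0, 2.53]
force: [-0.2, 0.2, -3.9]
grip_width: 0.0554
finger_force: 43.4
```

```bash
python3 go.py slotL 0.0171
```

```text
target [5.203e-01 1.500e-03 1.710e-02 1.450e+02] shift mm [-0.3  0.4  1.4] turn [-0. -0. -0.]
t 7.97 pos [0.5198 0.0014 0.0185] rot [-180.   -0.  145.] F [-0.2  0.2 -3.9] w 0.0554 ff 43.4 q [ 0.28  0.75 -0.54  1.99  0.67  0.59  0.24]
```

Call:
send_rows(plan="0 0 0.0005 0 0 0 0.04;0 0 0.001 0 0 0 0.04;0 0 0.0015 0 0 0 0.04;0 0 0.0018 0 0 0 0.04;0 0 0.002 0 0 0 0.04;0 0 0.002 0 0 0 0.04;0 0 0.002 0 0 0 0.04")

```text
clock: 8.55
position: [0.5199, 0.0014, 0.0171]
tool_rot: [-3.142, 0.0, 2.53]
force: [-3.5, -0.6, 8.1]
grip_width: 0.0553
finger_force: 44.8
```

Call:
send_rows(plan="0 0 0 0 0 0 0.06;0 0 0 0 0 0 0.065;0 0 0 0 0 0 0.075;0 0 0 0 0 0 0.085;0 0 0 0 0 0 0.085;0 0 0 0 0 0 0.085")

```text
clock: 9.05
position: [0.5199, 0.0014, 0.0166]
tool_rot: [-3.142, -0.0, 2.53]
force: [0.3, 0.3, -0.0]
grip_width: 0.0851
finger_force: 0.0
```

Call:
send_rows(plan="0 0 -0.01 0 0 0 0.085;0 0 -0.03 0 0 0 0.085;0 0 -0.06 0 0 0 0.085;0 0 -0.09 0 0 0 0.085;0 0 -0.12 0 0 0 0.085;0 0 -0.15 0 0 0 0.085;0 0 -0.15 0 0 0 0.085")

```text
clock: 9.63
position: [0.5218, 0.0019, 0.1722]
tool_rot: [3.138, 0.005, 2.53]
force: [1.2, -0.5, 1.2]
grip_width: 0.0848
finger_force: 0.0
```

```bash
python3 go.py short_pack 0.15
```

```text
target [3.918000e-01 2.624000e-01 1.500000e-01 1.655367e+02] shift mm [256.1 138.6  21.4] turn [  0.2   0.3 -20.6]
t 9.63 pos [0.5218 0.0019 0.1722] rot [179.8   0.3 145. ] F [ 1.2 -0.5  1.2] w 0.0848 ff 0.0 q [ 0.42  0.52 -0.72  1.91  0.44  0.87  0.43]
```

Call:
send_rows(plan="0.02 0.012 0 0 0 -2 0.085;0.048 0.026 0 0 0 -5 0.085;0.08 0.043 0 0 0 -8 0.085;0.112 0.061 0 0 0 -11 0.085;0.144 0.078 0.005 0 0 -14 0.085;0.176 0.095 0.01 0 0 -17 0.085;0.208 0.112 0.015 0 0 -19 0.085;0.235 0.127 0.02 0 0 -20.6 0.085;0.25 0.136 0.02 0 0 -20.6 0.085;0.256 0.139 0.02 0 0 -20.6 0.085")

```text
clock: 10.47
position: [0.3884, 0.2649, 0.1472]
tool_rot: [3.141, -0.0, 2.894]
force: [-1.1, -1.1, 0.4]
grip_width: 0.085
finger_force: 0.0
```

```bash
python3 go.py short_pack 0.06; python3 - <<'E'
from workcell import imaging
import cv2,numpy as np
o=[]
for n,c0,r0,w,h,s in(("top",240,185,100,110,4),("side",245,155,100,110,4)):
    im=imaging.grab_frame(n)["color"][:,:,::-1].copy();cv2.imwrite(f"pics/{n}1.png",im)
    t=cv2.convertScaleAbs(cv2.resize(im[r0:r0+h,c0:c0+w],None,fx=s,fy=s,interpolation=2),alpha=1.2)
    for k in range(0,w,10): cv2.line(t,(k*s,0),(k*s,5),(0,255,0),1);cv2.putText(t,str(c0+k),(k*s,16),0,.35,(0,255,0),1)
    for k in range(10,h,10): cv2.line(t,(0,k*s),(5,k*s),(0,255,0),1);cv2.putText(t,str(r0+k),(7,k*s+4),0,.35,(0,255,0),1)
    o.append(t)
cv2.imwrite("pics/c4.png",np.hstack(o))
E
```

```text
target [3.918000e-01 2.624000e-01 6.000000e-02 1.655367e+02] shift mm [-3.9 -1.7 87.2] turn [ 0.1 -0.   0.3]
t 10.47 pos [0.3884 0.2649 0.1472] rot [179.9  -0.  165.8] F [-1.1 -1.1  0.4] w 0.085 ff 0.0 q [-0.09  0.52 -0.83  2.05  0.53  0.8   0.09]
```

View pics/c4.png

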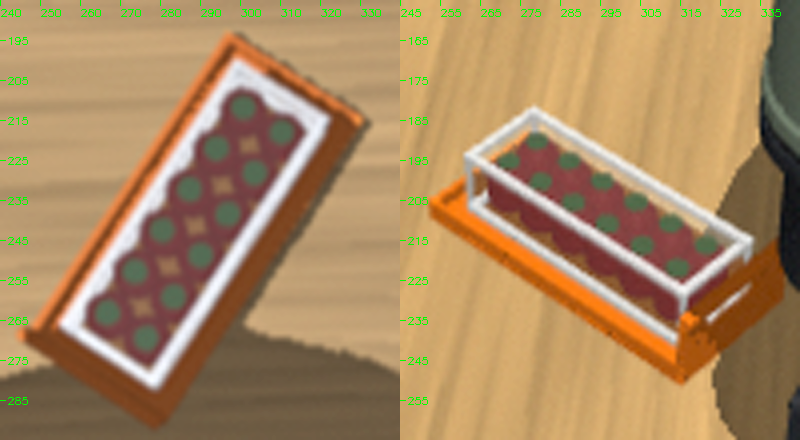

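```bash
python3 - <<'E'
from h import *
P=json.load(open('poses.json'));g=P['tray']
def fit(L,U,cam,t):
    U=np.array(U)-.4
    r=least_squares(lambda q:(proj(place(q,L),cam)-U).ravel(),g,loss='soft_l1');f=(proj(place(r.x,L),cam)-U)
    c,s=np.cos(g[2]),np.sin(g[2]);d=r.x[:2]-t
    print(cam,r.x[:2].round(4),np.rad2deg(r.x[2]).round(1),f.round(1).tolist(),'rel tray x,y mm',(1e3*np.array([c*d[0]+s*d[1],-s*d[0]+c*d[1]])).round(1))
H=.047
fit(np.array([[-.08,-.028,H],[-.08,.028,H],[.08,.028,H],[.08,-.028,H]]),[(299.5,198.75),(323,214.5),(278.75,282.5),(254.25,266.25)],'top',[.5194,.0001])
fit(np.array([[-.08,.028,H],[.08,.028,H],[.08,-.028,H],[-.08,-.028,H],[.08,-.028,.005],[-.08,-.028,.005]]),[(278.75,182),(333,215.5),(315.75,228.75),(261.25,193),(315,241.25),(262.5,206.25)],'side',[.5236,.0028])
E
```

```text
top [ 0.5197 -0.0021] 144.9 [[-0.2, 0.7], [-0.2, 0.1], [-0.2, -0.6], [0.7, -0.1]] rel tray x,y mm [-1.5  1.6]
side [0.5218 0.002 ] 144.1 [[0.3, -1.0], [0.4, -0.7], [-0.1, -0.0], [-0.0, -0.1], [-0.0, 1.4], [-0.5, 0.5]] rel tray x,y mm [1.1 1.7]
```

```bash
python3 - <<'E'
import json,math
P=json.load(open('poses.json'));P['tray']=[.5208,.0026,math.radians(145)]
for k in('short_pack','slim_pack','round_tub'):P[k][1]+=.0025
json.dump(P,open('poses.json','w'))
E
python3 go.py short_pack 0.01
```

```text
target [3.918000e-01 2.649000e-01 1.000000e-02 1.655367e+02] shift mm [ -1.5   2.5 137.1] turn [0.  0.  0.1]
t 10.57 pos [0.3896 0.2629 0.1471] rot [180.    0.  165.7] F [-0.3 -0.1  0.3] w 0.085 ff 0.0 q [-0.09  0.52 -0.83  2.05  0.53  0.8   0.09]
```

Call:
send_rows(plan="-0.001 0.002 0.02 0 0 0 0.085;-0.0015 0.0025 0.045 0 0 0 0.085;-0.0015 0.0025 0.07 0 0 0 0.085;-0.0015 0.0025 0.095 0 0 0 0.085;-0.0015 0.0025 0.115 0 0 0 0.085;-0.0015 0.0025 0.128 0 0 0 0.085;-0.0015 0.0025 0.135 0 0 0 0.085;-0.0015 0.0025 0.137 0 0 0 0.085;-0.0015 0.0025 0.137 0 0 0 0.085;-0.0015 0.0025 0.137 0 0 0 0.085")

```text
clock: 11.4
position: [0.3927, 0.264, 0.0104]
tool_rot: [3.141, 0.001, 2.889]
force: [-0.0, -0.4, 0.6]
grip_width: 0.0852
finger_force: 0.0
```

```bash
python3 go.py short_pack 0.01
```

```text
target [3.918000e-01 2.649000e-01 1.000000e-02 1.655367e+02] shift mm [1.2 0.6 0.4] turn [ 0.  0. -0.]
t 11.4 pos [0.3927 0.264  0.0104] rot [180.    0.  165.5] F [-0.  -0.4  0.6] w 0.0852 ff 0.0 q [-0.27  0.74 -0.6   2.11  0.82  0.54 -0.16]
```

Call:
send_rows(plan="0.001 0.0005 0 0 0 0 0.085;0.001 0.0005 0 0 0 0 0.085;0.001 0.0005 0 0 0 0 0.04;0.001 0.0005 0 0 0 0 0.04;0.001 0.0005 0 0 0 0 0.04;0.001 0.0005 0 0 0 0 0.04;0.001 0.0005 0 0 0 0 0.04;0.001 0.0005 0 0 0 0 0.04;0.001 0.0005 0 0 0 0 0.04;0.001 0.0005 0 0 0 0 0.04", grip_force=35)

```text
clock: 12.23
position: [0.3915, 0.265, 0.01]
tool_rot: [3.141, 0.0, 2.89]
force: [-0.2, -1.3, 7.6]
grip_width: 0.0554
finger_force: 35.8
```

```bash
python3 go.py short_pack 0.01
```

```text
target [3.918000e-01 2.649000e-01 1.000000e-02 1.655367e+02] shift mm [-0.3 -0.1 -0. ] turn [0. 0. 0.]
t 12.23 pos [0.3915 0.265  0.01  ] rot [180.    0.  165.6] F [-0.2 -1.3  7.6] w 0.0554 ff 35.8 q [-0.27  0.74 -0.6   2.11  0.83  0.54 -0.17]
```

Call:
send_rows(plan="0 0 -0.01 0 0 0 0.04;0 0 -0.025 0 0 0 0.04;0 0 -0.045 0 0 0 0.04;0 0 -0.065 0 0 0 0.04;0 0 -0.085 0 0 0 0.04;0 0 -0.105 0 0 0 0.04;0 0 -0.125 0 0 0 0.04;0 0 -0.14 0 0 0 0.04;0 0 -0.14 0 0 0 0.04")

```text
clock: 12.98
position: [0.392, 0.2656, 0.1526]
tool_rot: [3.139, 0.002, 2.89]
force: [0.2, 0.6, -1.4]
grip_width: 0.0553
finger_force: 38.6
```

```bash
python3 go.py slotS 0.14
```

```text
target [ 5.536e-01 -2.030e-02  1.400e-01  1.450e+02] shift mm [-227.7 -236.7   12.6] turn [ 0.2  0.1 20.6]
t 12.98 pos [0.392  0.2656 0.1526] rot [1.799e+02 1.000e-01 1.656e+02] F [ 0.2  0.6 -1.4] w 0.0553 ff 38.6 q [-0.08  0.51 -0.84  2.04  0.52  0.81  0.09]
```

Call:
send_rows(plan="-0.006 -0.006 0 0 0 0.5 0.04;-0.018 -0.018 0 0 0 1.5 0.04;-0.034 -0.035 0 0 0 3 0.04;-0.052 -0.054 0 0 0 5 0.04;-0.07 -0.073 0 0 0 7 0.04;-0.089 -0.092 0 0 0 9 0.04;-0.108 -0.112 0 0 0 11 0.04;-0.127 -0.132 0 0 0 13 0.04;-0.146 -0.152 0 0 0 15 0.04;-0.163 -0.17 0 0 0 17 0.04")

```text
clock: 13.82
position: [0.5068, 0.0571, 0.1487]
tool_rot: [-3.14, -0.001, 2.59]
force: [0.1, 0.4, -0.6]
grip_width: 0.0553
finger_force: 38.5
```

```bash
python3 go.py slotS 0.12
```

```text
target [ 5.536e-01 -2.030e-02  1.200e-01  1.450e+02] shift mm [-80.5 -41.4  28.7] turn [-0.1 -0.1  3.4]
t 13.82 pos [0.5068 0.0571 0.1487] rot [-1.799e+02 -1.000e-01  1.484e+02] F [ 0.1  0.4 -0.6] w 0.0553 ff 38.5 q [ 0.31  0.54 -0.73  1.95  0.48  0.83  0.34]
```

Call:
send_rows(plan="-0.018 -0.009 0.004 0 0 1 0.04;-0.034 -0.018 0.008 0 0 2 0.04;-0.048 -0.025 0.013 0 0 3 0.04;-0.06 -0.031 0.018 0 0 3.4 0.04;-0.07 -0.036 0.022 0 0 3.4 0.04;-0.077 -0.039 0.026 0 0 3.4 0.04;-0.08 -0.041 0.028 0 0 3.4 0.04;-0.08 -0.041 0.028 0 0 3.4 0.04;-0.08 -0.041 0.028 0 0 3.4 0.04;-0.08 -0.041 0.028 0 0 3.4 0.04")

```text
clock: 14.65
position: [0.5535, -0.0162, 0.1219]
tool_rot: [3.141, -0.0, 2.535]
force: [1.0, 0.2, -0.9]
grip_width: 0.0554
finger_force: 38.5
```

```bash
python3 go.py slotS 0.061
```

```text
target [ 5.536e-01 -2.030e-02  6.100e-02  1.450e+02] shift mm [-2.4 -3.4 60.9] turn [ 0.  -0.   0.2]
t 14.65 pos [ 0.5535 -0.0162  0.1219] rot [180.   -0.  145.2] F [ 1.   0.2 -0.9] w 0.0554 ff 38.5 q [ 0.4   0.63 -0.67  1.86  0.52  0.83  0.43]
```

Call:
send_rows(plan="-0.0015 -0.002 0.01 0 0 0.2 0.04;-0.0024 -0.0034 0.022 0 0 0.2 0.04;-0.0024 -0.0034 0.035 0 0 0.2 0.04;-0.0024 -0.0034 0.046 0 0 0.2 0.04;-0.0024 -0.0034 0.055 0 0 0.2 0.04;-0.0024 -0.0034 0.06 0 0 0.2 0.04;-0.0024 -0.0034 0.06 0 0 0.2 0.04;-0.0024 -0.0034 0.06 0 0 0.2 0.04;-0.0024 -0.0034 0.06 0 0 0.2 0.04")

```text
clock: 15.4
position: [0.5539, -0.021, 0.062]
tool_rot: [3.141, 0.0, 2.53]
force: [-0.7, -0.4, -0.6]
grip_width: 0.0555
finger_force: 38.6
```

```bash
python3 go.py slotS 0.0568
```

```text
target [ 5.536e-01 -2.030e-02  5.680e-02  1.450e+02] shift mm [0.7 0.4 5.2] turn [ 0.  0. -0.]
t 15.4 pos [ 0.5539 -0.021   0.062 ] rot [180.   0. 145.] F [-0.7 -0.4 -0.6] w 0.0555 ff 38.6 q [ 0.36  0.72 -0.6   1.89  0.6   0.72  0.36]
```

Call:
send_rows(plan="0.0007 0.0004 0.0015 0 0 0 0.04;0.0007 0.0004 0.0027 0 0 0 0.04;0.0007 0.0004 0.0035 0 0 0 0.04;0.0007 0.0004 0.0042 0 0 0 0.04;0.0007 0.0004 0.0047 0 0 0 0.04;0.0007 0.0004 0.0051 0 0 0 0.04;0.0007 0.0004 0.0053 0 0 0 0.04;0.0007 0.0004 0.0053 0 0 0 0.04;0.0007 0.0004 0.0053 0 0 0 0.04")

```text
clock: 16.15
position: [0.5534, -0.0205, 0.057]
tool_rot: [-3.141, 0.0, 2.53]
force: [-4.5, -0.6, 13.6]
grip_width: 0.0556
finger_force: 40.4
```

Call:
send_rows(plan="0 0 0 0 0 0 0.06;0 0 0 0 0 0 0.065;0 0 0 0 0 0 0.075;0 0 0 0 0 0 0.085;0 0 0 0 0 0 0.085;0 0 0 0 0 0 0.085")

```text
clock: 16.65
position: [0.5533, -0.0204, 0.0563]
tool_rot: [-3.142, -0.0, 2.53]
force: [-0.9, 0.2, 0.4]
grip_width: 0.0845
finger_force: 0.0
```

Call:
send_rows(plan="0 0 -0.01 0 0 0 0.085;0 0 -0.03 0 0 0 0.085;0 0 -0.055 0 0 0 0.085;0 0 -0.08 0 0 0 0.085;0 0 -0.1 0 0 0 0.085;0 0 -0.115 0 0 0 0.085;0 0 -0.115 0 0 0 0.085;0 0 -0.115 0 0 0 0.085")

```text
clock: 17.32
position: [0.5536, -0.0205, 0.1724]
tool_rot: [3.141, 0.001, 2.53]
force: [-0.5, 0.4, -0.0]
grip_width: 0.085
finger_force: 0.0
```

```bash
python3 go.py round_tub 0.15
```

```text
target [  0.4028  -0.2409   0.15   144.    ] shift mm [  -3.  -267.    22.2] turn [0.  0.1 1. ]
t 17.32 pos [ 0.5536 -0.0205  0.1724] rot [1.80e+02 1.00e-01 1.45e+02] F [-0.5  0.4 -0. ] w 0.085 ff 0.0 q [ 0.44  0.57 -0.71  1.82  0.46  0.92  0.48]
```

Call:
send_rows(plan="0 -0.015 0 0 0 0 0.085;0 -0.04 0 0 0 0 0.085;-0.001 -0.07 0 0 0 0 0.085;-0.001 -0.102 0 0 0 0 0.085;-0.001 -0.134 0 0 0 0 0.085;-0.002 -0.166 0 0 0 0 0.085;-0.002 -0.198 0.005 0 0 0 0.085;-0.003 -0.228 0.01 0 0 0 0.085;-0.003 -0.252 0.015 0 0 0 0.085;-0.003 -0.264 0.02 0 0 0 0.085")

```text
clock: 18.15
position: [0.4018, -0.2405, 0.1504]
tool_rot: [-3.141, -0.002, 2.527]
force: [0.2, -1.0, -1.3]
grip_width: 0.0847
finger_force: 0.0
```

```bash
python3 go.py round_tub 0.06; python3 - <<'E'
from workcell import imaging
import cv2,numpy as np
o=[]
for n,c0,r0,w,h,s in(("top",240,185,100,110,4),("side",245,155,100,110,4)):
    im=imaging.grab_frame(n)["color"][:,:,::-1].copy();cv2.imwrite(f"pics/{n}2.png",im)
    t=cv2.convertScaleAbs(cv2.resize(im[r0:r0+h,c0:c0+w],None,fx=s,fy=s,interpolation=2),alpha=1.2)
    for k in range(0,w,10): cv2.line(t,(k*s,0),(k*s,5),(0,255,0),1);cv2.putText(t,str(c0+k),(k*s,16),0,.35,(0,255,0),1)
    for k in range(10,h,10): cv2.line(t,(0,k*s),(5,k*s),(0,255,0),1);cv2.putText(t,str(r0+k),(7,k*s+4),0,.35,(0,255,0),1)
    o.append(t)
cv2.imwrite("pics/c5.png",np.hstack(o))
E
```

```text
target [ 4.028e-01 -2.409e-01  6.000e-02  1.440e+02] shift mm [-1.1  0.4 90.4] turn [-0.1 -0.1  0.8]
t 18.15 pos [ 0.4018 -0.2405  0.1504] rot [-1.799e+02 -1.000e-01  1.448e+02] F [ 0.2 -1.  -1.3] w 0.0847 ff 0.0 q [ 0.96  0.47 -0.7   2.05  0.44  0.77  0.94]
```

View pics/c5.png

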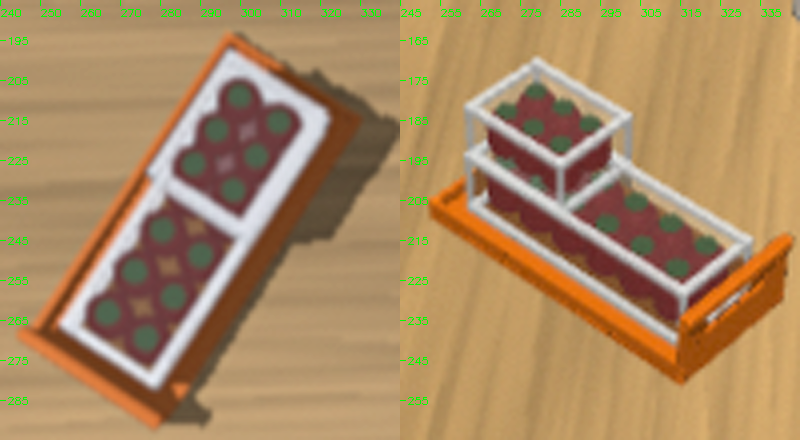

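```bash
python3 - <<'E'
from h import *
P=json.load(open('poses.json'));g=P['tray']
def fit(L,U,cam,t):
    U=np.array(U)-.4
    r=least_squares(lambda q:(proj(place(q,L),cam)-U).ravel(),g,loss='soft_l1');f=(proj(place(r.x,L),cam)-U)
    c,s=np.cos(g[2]),np.sin(g[2]);d=r.x[:2]-t
    print(cam,r.x[:2].round(4),np.rad2deg(r.x[2]).round(1),f.round(1).tolist(),'rel x,y mm',(1e3*np.array([c*d[0]+s*d[1],-s*d[0]+c*d[1]])).round(1))
H=.085
fit(np.array([[-.036,.028,H],[.036,.028,H],[.036,-.028,H],[-.036,-.028,H],[.036,-.028,.047]]),[(279,170),(303,184.25),(285.5,195),(261.75,181.75),(285.5,206.75)],'side',[.5236,.0028])
# top: corners
fit(np.array([[-.036,-.028,H],[-.036,.028,H],[.036,.028,H],[.036,-.028,H]]),[(240+232/4,185+48/4),(240+331/4,185+112/4),(240+245/4,185+238/4),(240+148/4,185+177/4)],'top',[.5194,.0001])
E
python3 go.py round_tub 0.009
```

```text
side [ 0.5553 -0.0199] 145.0 [[0.0, -1.0], [0.5, -0.9], [-0.0, 1.3], [-0.7, -0.6], [0.2, 2.8]] rel x,y mm [-39.    0.4]
top [ 0.5523 -0.0244] 144.8 [[-0.2, 0.6], [-0.6, 0.3], [0.4, -0.1], [0.3, -0.8]] rel x,y mm [-41.    1.2]
target [ 4.028e-01 -2.409e-01  9.000e-03  1.440e+02] shift mm [ -1.3  -0.9 141.2] turn [-0.  -0.1  0.8]
t 18.25 pos [ 0.4026 -0.2395  0.1502] rot [-1.800e+02 -1.000e-01  1.448e+02] F [-0.3  0.7  0.6] w 0.0851 ff 0.0 q [ 0.96  0.47 -0.7   2.05  0.44  0.77  0.94]
```

Call:
send_rows(plan="-0.001 -0.001 0.02 0 0 0 0.085;-0.001 -0.001 0.045 0 0 0 0.085;-0.001 -0.001 0.07 0 0 0 0.085;-0.001 -0.001 0.095 0 0 0 0.085;-0.001 -0.001 0.115 0 0 0 0.085;-0.001 -0.001 0.13 0 0 0 0.085;-0.001 -0.001 0.138 0 0 0 0.085;-0.001 -0.001 0.141 0 0 0 0.085;-0.001 -0.001 0.141 0 0 0 0.085;-0.001 -0.001 0.141 0 0 0 0.085")

```text
clock: 19.08
position: [0.405, -0.2395, 0.0109]
tool_rot: [3.141, 0.001, 2.531]
force: [0.6, 0.5, 0.1]
grip_width: 0.0851
finger_force: 0.0
```

```bash
python3 go.py round_tub 0.009;  python3 - <<'E'
from workcell import imaging
import cv2
im=imaging.grab_frame("side")["color"][:,:,::-1]
cv2.imwrite("pics/c6.png",cv2.resize(im[90:190,310:410],None,fx=5,fy=5,interpolation=2))
from h import *
p=[.4028,-.2409,np.deg2rad(144.8)]
print(((proj(place(p,[[-.011,-.0425,.02],[.011,-.0425,.02],[-.011,.0425,.02],[.011,.0425,.02]]),'side')-[310,90]+.5)*5).round().tolist())
t=np.linspace(0,2*np.pi,73);c=np.c_[.028*np.cos(t),.028*np.sin(t),0*t]
for z in(0,.038):
  q=(proj(place(p,c+[0,0,z]),'side')-[310,90]+.5)*5;print(q.min(0).round(),q.max(0).round())
E
```

```text
target [ 4.028e-01 -2.409e-01  9.000e-03  1.440e+02] shift mm [ 1.  -2.4  1.9] turn [0. 0. 1.]
t 19.08 pos [ 0.405  -0.2395  0.0109] rot [180.   0. 145.] F [0.6 0.5 0.1] w 0.0851 ff 0.0 q [ 0.77  0.71 -0.48  2.12  0.71  0.48  0.7 ]
[[158.0, 333.0], [193.0, 351.0], [262.0, 258.0], [297.0, 275.0]]
[169. 302.] [280. 369.]
[175. 242.] [288. 308.]
```

View pics/c6.png

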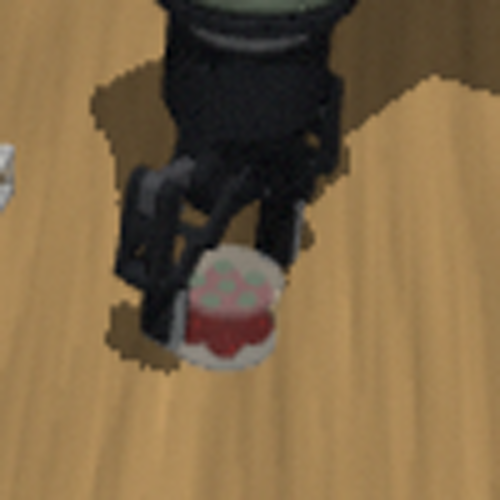

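Call:
send_rows(plan="0.0015 -0.003 0.001 0 0 0 0.085;0.0015 -0.003 0.001 0 0 0 0.085;0.0015 -0.003 0.001 0 0 0 0.085;0.0015 -0.003 0.001 0 0 0 0.04;0.0015 -0.003 0.001 0 0 0 0.04;0.0015 -0.003 0.001 0 0 0 0.04;0.0015 -0.003 0.001 0 0 0 0.04;0.0015 -0.003 0.001 0 0 0 0.04;0.0015 -0.003 0.001 0 0 0 0.04;0.0015 -0.003 0.001 0 0 0 0.04", grip_force=35)

```text
clock: 19.97
position: [0.4016, -0.2413, 0.0096]
tool_rot: [-3.141, 0.0, 2.53]
force: [-2.2, 1.1, 9.1]
grip_width: 0.0554
finger_force: 35.3
```

```bash
python3 go.py round_tub 0.009
```

```text
target [ 4.028e-01 -2.409e-01  9.000e-03  1.440e+02] shift mm [-0.7  1.   0.6] turn [-0.  0.  1.]
t 19.97 pos [ 0.4016 -0.2413  0.0096] rot [-180.    0.  145.] F [-2.2  1.1  9.1] w 0.0554 ff 35.3 q [ 0.78  0.71 -0.48  2.12  0.72  0.47  0.7 ]
```

Call:
send_rows(plan="0 0 -0.01 0 0 0 0.04;0 0 -0.025 0 0 0 0.04;0 0 -0.045 0 0 0 0.04;0 0 -0.065 0 0 0 0.04;0 0 -0.085 0 0 0 0.04;0 0 -0.105 0 0 0 0.04;0 0 -0.125 0 0 0 0.04;0 0 -0.145 0 0 0 0.04;0 0 -0.155 0 0 0 0.04;0 0 -0.155 0 0 0 0.04")

```text
clock: 20.8
position: [0.4021, -0.2418, 0.1663]
tool_rot: [-3.141, 0.003, 2.53]
force: [-0.1, -1.3, -1.8]
grip_width: 0.055
finger_force: 37.8
```

```bash
python3 go.py slotT 0.16
```

```text
target [4.88e-01 2.55e-02 1.60e-01 1.45e+02] shift mm [ 83.2 268.2   6. ] turn [-0.   0.2 -0.1]
t 20.8 pos [ 0.4021 -0.2418  0.1663] rot [-180.     0.2  144.9] F [-0.1 -1.3 -1.8] w 0.055 ff 37.8 q [ 0.98  0.45 -0.73  2.04  0.42  0.8   0.97]
```

Call:
send_rows(plan="0.002 0.006 0 0 0 0 0.04;0.006 0.02 0 0 0 0 0.04;0.013 0.04 0 0 0 0 0.04;0.02 0.065 0 0 0 0 0.04;0.029 0.093 0 0 0 0 0.04;0.038 0.121 0 0 0 0 0.04;0.047 0.149 0 0 0 0 0.04;0.055 0.177 0 0 0 0 0.04;0.063 0.203 0 0 0 0 0.04;0.07 0.226 0 0 0 0 0.04")

```text
clock: 21.63
position: [0.4735, -0.0136, 0.1631]
tool_rot: [-3.141, -0.002, 2.532]
force: [0.5, -0.0, -1.0]
grip_width: 0.0547
finger_force: 37.8
```

```bash
python3 go.py slotT 0.1
```

```text
target [4.88e-01 2.55e-02 1.00e-01 1.45e+02] shift mm [10.4 40.4 63.1] turn [-0.  -0.1  0. ]
t 21.63 pos [ 0.4735 -0.0136  0.1631] rot [-1.80e+02 -1.00e-01  1.45e+02] F [ 0.5 -0.  -1. ] w 0.0547 ff 37.8 q [ 0.49  0.47 -0.75  2.03  0.44  0.81  0.44]
```

Call:
send_rows(plan="0.004 0.016 0.005 0 0 0 0.04;0.007 0.028 0.012 0 0 0 0.04;0.009 0.036 0.022 0 0 0 0.04;0.01 0.04 0.033 0 0 0 0.04;0.01 0.04 0.044 0 0 0 0.04;0.01 0.04 0.054 0 0 0 0.04;0.01 0.04 0.061 0 0 0 0.04;0.01 0.04 0.063 0 0 0 0.04;0.01 0.04 0.063 0 0 0 0.04;0.01 0.04 0.063 0 0 0 0.04")

```text
clock: 22.47
position: [0.4888, 0.0222, 0.1015]
tool_rot: [3.142, 0.0, 2.53]
force: [0.5, -0.7, -1.4]
grip_width: 0.0548
finger_force: 37.8
```

```bash
python3 go.py slotT 0.061
```

```text
target [4.88e-01 2.55e-02 6.10e-02 1.45e+02] shift mm [ 2.6  2.3 40.5] turn [ 0.   0.  -0.1]
t 22.47 pos [0.4888 0.0222 0.1015] rot [180.    0.  144.9] F [ 0.5 -0.7 -1.4] w 0.0548 ff 37.8 q [ 0.34  0.59 -0.67  2.04  0.56  0.71  0.27]
```

Call:
send_rows(plan="0.0015 0.0015 0.006 0 0 0 0.04;0.0026 0.0023 0.014 0 0 0 0.04;0.0026 0.0023 0.022 0 0 0 0.04;0.0026 0.0023 0.03 0 0 0 0.04;0.0026 0.0023 0.036 0 0 0 0.04;0.0026 0.0023 0.04 0 0 0 0.04;0.0026 0.0023 0.04 0 0 0 0.04;0.0026 0.0023 0.04 0 0 0 0.04")

```text
clock: 23.13
position: [0.4878, 0.0259, 0.0612]
tool_rot: [-3.141, -0.0, 2.53]
force: [0.6, -0.6, -0.8]
grip_width: 0.055
finger_force: 37.8
```

```bash
python3 go.py slotT 0.0566
```

```text
target [4.88e-01 2.55e-02 5.66e-02 1.45e+02] shift mm [-0.4 -0.2  4.6] turn [-0. -0. -0.]
t 23.13 pos [0.4878 0.0259 0.0612] rot [-180.   -0.  145.] F [ 0.6 -0.6 -0.8] w 0.055 ff 37.8 q [ 0.29  0.65 -0.61  2.06  0.63  0.63  0.2 ]
```

Call:
send_rows(plan="0 0 0.0015 0 0 0 0.04;0 0 0.0026 0 0 0 0.04;0 0 0.0034 0 0 0 0.04;0 0 0.004 0 0 0 0.04;0 0 0.0044 0 0 0 0.04;0 0 0.0046 0 0 0 0.04;0 0 0.0046 0 0 0 0.04;0 0 0.0046 0 0 0 0.04")

```text
clock: 23.8
position: [0.4879, 0.0258, 0.0568]
tool_rot: [3.142, 0.0, 2.53]
force: [0.1, -0.4, -0.8]
grip_width: 0.0551
finger_force: 37.8
```

Call:
send_rows(plan="0 0 0 0 0 0 0.06;0 0 0 0 0 0 0.065;0 0 0 0 0 0 0.075;0 0 0 0 0 0 0.085;0 0 0 0 0 0 0.085;0 0 0 0 0 0 0.085")

```text
clock: 24.3
position: [0.488, 0.0258, 0.0568]
tool_rot: [3.142, 0.0, 2.53]
force: [-0.6, 0.6, 0.6]
grip_width: 0.0848
finger_force: 0.0
```

Call:
send_rows(plan="0 0 -0.01 0 0 0 0.085;0 0 -0.03 0 0 0 0.085;0 0 -0.055 0 0 0 0.085;0 0 -0.08 0 0 0 0.085;0 0 -0.105 0 0 0 0.085;0 0 -0.125 0 0 0 0.085;0 0 -0.125 0 0 0 0.085;0 0 -0.125 0 0 0 0.085")

```text
clock: 24.97
position: [0.4883, 0.0257, 0.183]
tool_rot: [3.141, 0.002, 2.53]
force: [-0.4, 0.3, 0.1]
grip_width: 0.0849
finger_force: 0.0
```

```bash
python3 go.py slim_pack 0.16
```

```text
target [ 5.903000e-01 -3.471000e-01  1.600000e-01  1.684441e+02] shift mm [-297.5 -246.6   23.4] turn [  0.    0.1 -23.5]
t 24.97 pos [0.4883 0.0257 0.183 ] rot [1.799e+02 1.000e-01 1.449e+02] F [-0.4  0.3  0.1] w 0.0849 ff 0.0 q [ 0.42  0.46 -0.77  1.97  0.42  0.87  0.38]
```

Call:
send_rows(plan="-0.012 -0.01 0 0 0 -1 0.085;-0.034 -0.028 0 0 0 -3 0.085;-0.06 -0.05 0 0 0 -5 0.085;-0.086 -0.072 0 0 0 -7 0.085;-0.112 -0.094 0 0 0 -9 0.085;-0.138 -0.116 0 0 0 -11 0.085;-0.164 -0.138 0 0 0 -13 0.085;-0.19 -0.16 0 0 0 -15 0.085;-0.216 -0.181 0 0 0 -17 0.085;-0.24 -0.2 0 0 0 -19 0.085")

```text
clock: 25.8
position: [0.5691, -0.2778, 0.1807]
tool_rot: [3.142, -0.002, 2.863]
force: [0.4, -0.2, -0.3]
grip_width: 0.0846
finger_force: 0.0
```

```bash
python3 go.py slim_pack 0.1
```

```text
target [ 5.903000e-01 -3.471000e-01  1.000000e-01  1.684441e+02] shift mm [-39.5 -60.8  80.6] turn [ 0.  -0.1 -4.4]
t 25.8 pos [ 0.5691 -0.2778  0.1807] rot [ 1.80e+02 -1.00e-01  1.64e+02] F [ 0.4 -0.2 -0.3] w 0.0846 ff 0.0 q [ 0.84  0.69 -0.76  1.6   0.53  1.07  1.23]
```

Call:
send_rows(plan="-0.014 -0.02 0.005 0 0 -2 0.085;-0.025 -0.037 0.015 0 0 -3.5 0.085;-0.033 -0.05 0.028 0 0 -4.4 0.085;-0.038 -0.058 0.042 0 0 -4.4 0.085;-0.0395 -0.061 0.056 0 0 -4.4 0.085;-0.0395 -0.061 0.068 0 0 -4.4 0.085;-0.0395 -0.061 0.078 0 0 -4.4 0.085;-0.0395 -0.061 0.08 0 0 -4.4 0.085;-0.0395 -0.061 0.08 0 0 -4.4 0.085;-0.0395 -0.061 0.08 0 0 -4.4 0.085")

```text
clock: 26.63
position: [0.5911, -0.3447, 0.1024]
tool_rot: [-3.142, 0.001, 2.939]
force: [0.5, 0.1, -0.1]
grip_width: 0.085
finger_force: 0.0
```

```bash
python3 go.py slim_pack 0.009; python3 - <<'E'
from workcell import imaging
import cv2,numpy as np
o=[]
for n,c0,r0,w,h,s in(("top",240,185,100,110,4),("side",245,145,100,110,4)):
    im=imaging.grab_frame(n)["color"][:,:,::-1].copy();cv2.imwrite(f"pics/{n}3.png",im)
    t=cv2.convertScaleAbs(cv2.resize(im[r0:r0+h,c0:c0+w],None,fx=s,fy=s,interpolation=2),alpha=1.2)
    for k in range(0,w,10): cv2.line(t,(k*s,0),(k*s,5),(0,255,0),1);cv2.putText(t,str(c0+k),(k*s,16),0,.35,(0,255,0),1)
    for k in range(10,h,10): cv2.line(t,(0,k*s),(5,k*s),(0,255,0),1);cv2.putText(t,str(r0+k),(7,k*s+4),0,.35,(0,255,0),1)
    o.append(t)
cv2.imwrite("pics/c7.png",np.hstack(o))
E
```

```text
target [ 5.903000e-01 -3.471000e-01  9.000000e-03  1.684441e+02] shift mm [ 0.4 -2.5 93.4] turn [-0.  0. -0.]
t 26.63 pos [ 0.5911 -0.3447  0.1024] rot [-180.     0.   168.4] F [ 0.5  0.1 -0.1] w 0.085 ff 0.0 q [ 0.86  0.85 -0.71  1.5   0.62  1.02  1.36]
```

View pics/c7.png

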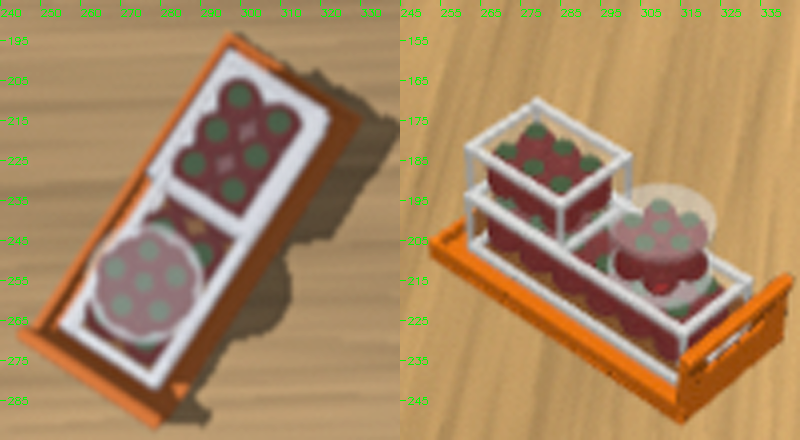

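```bash
python3 - <<'E'
from h import *
a=np.deg2rad(145);c,s=np.cos(a),np.sin(a)
for cam,u,t in(('top',(276.2,255.2),[.5194,.0001]),('side',(310.35,199.85),[.5236,.0028])):
    d=ray(u,.085,cam)[:2]-t;print(cam,(1e3*np.array([c*d[0]+s*d[1],-s*d[0]+c*d[1]])).round(1))
E
```

```text
top [39.2  0.8]
side [43.5 -1.4]
```

Call:
send_rows(plan="0 -0.0025 0.02 0 0 0 0.085;0.0004 -0.0025 0.04 0 0 0 0.085;0.0004 -0.0025 0.058 0 0 0 0.085;0.0004 -0.0025 0.073 0 0 0 0.085;0.0004 -0.0025 0.084 0 0 0 0.085;0.0004 -0.0025 0.09 0 0 0 0.085;0.0004 -0.0025 0.092 0 0 0 0.085;0.0004 -0.0025 0.092 0 0 0 0.085;0.0004 -0.0025 0.092 0 0 0 0.085")

```text
clock: 27.48
position: [0.5903, -0.3478, 0.0105]
tool_rot: [-3.141, 0.001, 2.938]
force: [0.4, 0.8, 0.5]
grip_width: 0.0847
finger_force: 0.0
```

```bash
python3 go.py slim_pack 0.009;  python3 - <<'E'
from workcell import imaging,observe
import cv2
im=imaging.grab_frame("side")["color"][:,:,::-1]
cv2.imwrite("pics/c8.png",cv2.resize(im[70:170,240:340],None,fx=6,fy=6,interpolation=2))
from h import *
P=json.load(open('poses.json'))
o=observe();p=[*o['position'][:2],o['tool_rot'][2]]
f=lambda q:((q-[240,70]+.5)*6).round().tolist()
print(f(proj(place(p,[[-.011,-.0425,.02],[.011,-.0425,.02]]),'side')))
print(f(proj(place(P['slim_pack'],box(.13,.05,.03)),'side')))
E
```

```text
target [ 5.903000e-01 -3.471000e-01  9.000000e-03  1.684441e+02] shift mm [0.2 0.6 1.5] turn [-0.   0.1 -0.1]
t 27.48 pos [ 0.5903 -0.3478  0.0105] rot [-1.800e+02  1.000e-01  1.684e+02] F [0.4 0.8 0.5] w 0.0847 ff 0.0 q [ 0.83  0.97 -0.65  1.53  0.7   0.89  1.31]
[[231.0, 358.0], [278.0, 367.0]]
[[135.0, 354.0], [174.0, 296.0], [439.0, 347.0], [405.0, 407.0], [132.0, 298.0], [172.0, 241.0], [441.0, 291.0], [407.0, 350.0]]
```

View pics/c8.png

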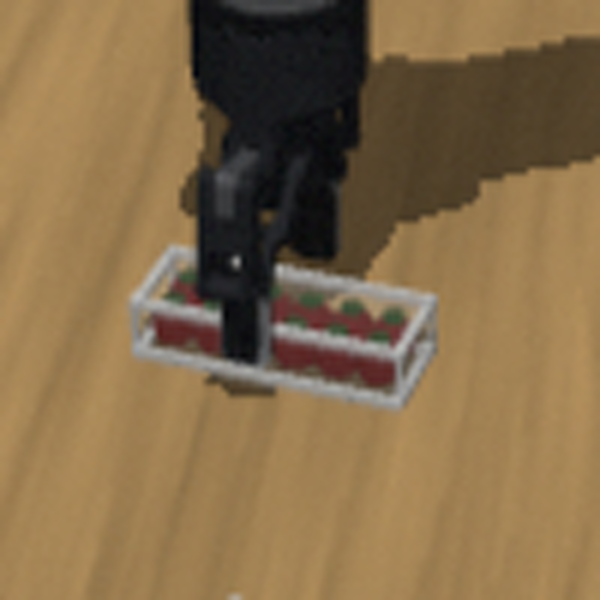

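Call:
send_rows(plan="0.002 0.0005 0.001 0 0 0 0.085;0.002 0.0005 0.001 0 0 0 0.085;0.002 0.0005 0.001 0 0 0 0.085;0.002 0.0005 0.001 0 0 0 0.04;0.002 0.0005 0.001 0 0 0 0.04;0.002 0.0005 0.001 0 0 0 0.04;0.002 0.0005 0.001 0 0 0 0.04;0.002 0.0005 0.001 0 0 0 0.04;0.002 0.0005 0.001 0 0 0 0.04;0.002 0.0005 0.001 0 0 0 0.04", grip_force=35)

```text
clock: 28.37
position: [0.5881, -0.3468, 0.0089]
tool_rot: [-3.142, 0.0, 2.939]
force: [-0.3, 0.3, 4.0]
grip_width: 0.0492
finger_force: 37.0
```

```bash
python3 go.py slim_pack 0.009
```

```text
target [ 5.903000e-01 -3.471000e-01  9.000000e-03  1.684441e+02] shift mm [-2.2  0.1 -0.1] turn [-0.   0.  -0.1]
t 28.37 pos [ 0.5881 -0.3468  0.0089] rot [-180.     0.   168.4] F [-0.3  0.3  4. ] w 0.0492 ff 37.0 q [ 0.84  0.97 -0.65  1.53  0.7   0.89  1.3 ]
```

Call:
send_rows(plan="0 0 -0.01 0 0 0 0.04;0 0 -0.025 0 0 0 0.04;0 0 -0.045 0 0 0 0.04;0 0 -0.068 0 0 0 0.04;0 0 -0.091 0 0 0 0.04;0 0 -0.114 0 0 0 0.04;0 0 -0.137 0 0 0 0.04;0 0 -0.155 0 0 0 0.04;0 0 -0.165 0 0 0 0.04;0 0 -0.165 0 0 0 0.04")

```text
clock: 29.2
position: [0.5888, -0.347, 0.1768]
tool_rot: [-3.141, 0.003, 2.939]
force: [-0.1, 0.4, -1.5]
grip_width: 0.0491
finger_force: 36.6
```

```bash
python3 go.py slotL 0.17
```

```text
target [5.208e-01 2.600e-03 1.700e-01 1.450e+02] shift mm [137.2 328.7   6. ] turn [-0.   0.2 23.4]
t 29.2 pos [ 0.5888 -0.347   0.1768] rot [-179.9    0.2  168.4] F [-0.1  0.4 -1.5] w 0.0491 ff 36.6 q [ 0.89  0.77 -0.75  1.46  0.56  1.13  1.41]
```

Call:
send_rows(plan="0.003 0.008 0 0 0 1 0.04;0.009 0.022 0 0 0 2 0.04;0.018 0.042 0 0 0 4 0.04;0.028 0.067 0 0 0 6 0.04;0.039 0.093 0 0 0 8 0.04;0.05 0.12 0 0 0 10 0.04;0.061 0.147 0 0 0 12 0.04;0.072 0.174 0 0 0 14 0.04;0.083 0.2 0 0 0 16 0.04;0.094 0.226 0 0 0 18 0.04")

```text
clock: 30.03
position: [0.5405, -0.1052, 0.173]
tool_rot: [-3.141, -0.001, 2.623]
force: [-0.2, -0.1, -0.7]
grip_width: 0.0492
finger_force: 36.5
```

```bash
python3 go.py slotL 0.15
```

```text
target [5.208e-01 2.600e-03 1.500e-01 1.450e+02] shift mm [70.5 83.8 23. ] turn [-0.  -0.1  5.3]
t 30.03 pos [ 0.5405 -0.1052  0.173 ] rot [-1.800e+02 -1.000e-01  1.503e+02] F [-0.2 -0.1 -0.7] w 0.0492 ff 36.5 q [ 0.61  0.57 -0.74  1.83  0.47  0.93  0.71]
```

Call:
send_rows(plan="0.015 0.018 0 0 0 1 0.04;0.029 0.034 0.003 0 0 2 0.04;0.041 0.049 0.007 0 0 3 0.04;0.051 0.061 0.011 0 0 4 0.04;0.06 0.071 0.015 0 0 5 0.04;0.066 0.079 0.019 0 0 5.3 0.04;0.07 0.083 0.022 0 0 5.3 0.04;0.07 0.083 0.022 0 0 5.3 0.04;0.07 0.083 0.022 0 0 5.3 0.04;0.07 0.083 0.022 0 0 5.3 0.04")

```text
clock: 30.87
position: [0.5217, -0.0004, 0.1517]
tool_rot: [-3.141, -0.0, 2.531]
force: [0.2, -0.1, -1.1]
grip_width: 0.0494
finger_force: 36.6
```

```bash
python3 go.py slotL 0.1
```

```text
target [5.208e-01 2.600e-03 1.000e-01 1.450e+02] shift mm [ 2.5  2.  51.7] turn [-0. -0.  0.]
t 30.87 pos [ 5.217e-01 -4.000e-04  1.517e-01] rot [-180.   -0.  145.] F [ 0.2 -0.1 -1.1] w 0.0494 ff 36.6 q [ 0.42  0.55 -0.72  1.92  0.48  0.85  0.41]
```

Call:
send_rows(plan="0.0015 0.001 0.007 0 0 0 0.04;0.0025 0.002 0.017 0 0 0 0.04;0.0025 0.002 0.027 0 0 0 0.04;0.0025 0.002 0.037 0 0 0 0.04;0.0025 0.002 0.045 0 0 0 0.04;0.0025 0.002 0.05 0 0 0 0.04;0.0025 0.002 0.051 0 0 0 0.04;0.0025 0.002 0.051 0 0 0 0.04;0.0025 0.002 0.051 0 0 0 0.04")

```text
clock: 31.62
position: [0.5209, 0.0035, 0.1009]
tool_rot: [3.141, 0.0, 2.532]
force: [-0.1, -0.2, -0.6]
grip_width: 0.0493
finger_force: 36.6
```

```bash
python3 go.py slotL 0.0939
```

```text
target [5.208e-01 2.600e-03 9.390e-02 1.450e+02] shift mm [-0.4 -0.8  7. ] turn [0.  0.  0.1]
t 31.62 pos [0.5209 0.0035 0.1009] rot [180.    0.  145.1] F [-0.1 -0.2 -0.6] w 0.0493 ff 36.6 q [ 0.37  0.62 -0.66  1.96  0.56  0.75  0.33]
```

Call:
send_rows(plan="-0.0004 -0.0006 0.0015 0 0 0 0.04;-0.0004 -0.0006 0.003 0 0 0 0.04;-0.0004 -0.0006 0.0043 0 0 0 0.04;-0.0004 -0.0006 0.0053 0 0 0 0.04;-0.0004 -0.0006 0.006 0 0 0 0.04;-0.0004 -0.0006 0.0064 0 0 0 0.04;-0.0004 -0.0006 0.0068 0 0 0 0.04;-0.0004 -0.0006 0.007 0 0 0 0.04;-0.0004 -0.0006 0.007 0 0 0 0.04;-0.0004 -0.0006 0.007 0 0 0 0.04")

```text
clock: 32.45
position: [0.5208, 0.0027, 0.0938]
tool_rot: [3.142, 0.0, 2.532]
force: [-1.3, -1.0, 2.8]
grip_width: 0.0492
finger_force: 37.0
```

```bash
python3 go.py slotL 0.0939
```

```text
target [5.208e-01 2.600e-03 9.390e-02 1.450e+02] shift mm [-0.1 -0.1 -0.1] turn [0.  0.  0.1]
t 32.45 pos [0.5208 0.0027 0.0938] rot [180.    0.  145.1] F [-1.3 -1.   2.8] w 0.0492 ff 37.0 q [ 0.36  0.63 -0.66  1.96  0.57  0.74  0.33]
```

Light contact. Release, rise and move clear (sideways over the bench) to look.

Call:
send_rows(plan="0 0 0 0 0 0 0.054;0 0 0 0 0 0 0.06;0 0 0 0 0 0 0.07;0 0 0 0 0 0 0.085;0 0 0 0 0 0 0.085;0 0 0 0 0 0 0.085")

```text
clock: 32.95
position: [0.5208, 0.0027, 0.0937]
tool_rot: [3.142, -0.0, 2.532]
force: [0.1, 0.0, -0.4]
grip_width: 0.0851
finger_force: 0.0
```

Call:
send_rows(plan="0 0 -0.01 0 0 0 0.085;0 0 -0.03 0 0 0 0.085;0 0 -0.055 0 0 0 0.085;0 0 -0.08 0 0 0 0.085;0 0 -0.1 0 0 0 0.085;0 0 -0.11 0 0 0 0.085;0 0 -0.11 0 0 0 0.085")

```text
clock: 33.53
position: [0.5216, 0.0027, 0.2061]
tool_rot: [3.14, 0.003, 2.532]
force: [0.1, -1.2, -0.0]
grip_width: 0.0851
finger_force: 0.0
```

Call:
send_rows(plan="0 -0.015 0 0 0 0 0.085;0 -0.04 0 0 0 0 0.085;0 -0.07 0 0 0 0 0.085;0 -0.1 0 0 0 0 0.085;0 -0.13 0 0 0 0 0.085;0 -0.16 0 0 0 0 0.085;0 -0.19 0 0 0 0 0.085;0 -0.215 0 0 0 0 0.085;0 -0.23 0 0 0 0 0.085;0 -0.235 0 0 0 0 0.085")

```text
clock: 34.37
position: [0.3842, -0.1919, 0.203]
tool_rot: [-3.141, -0.001, 2.529]
force: [0.1, 0.1, -0.6]
grip_width: 0.0848
finger_force: 0.0
```

```bash
python3 go.py slotL 0.2; python3 - <<'E'
from workcell import imaging
import cv2,numpy as np
o=[]
for n,c0,r0,w,h,s in(("top",240,185,100,110,4),("side",245,145,100,110,4)):
    im=imaging.grab_frame(n)["color"][:,:,::-1].copy();cv2.imwrite(f"pics/{n}4.png",im)
    t=cv2.convertScaleAbs(cv2.resize(im[r0:r0+h,c0:c0+w],None,fx=s,fy=s,interpolation=2),alpha=1.2)
    for k in range(0,w,10): cv2.line(t,(k*s,0),(k*s,5),(0,255,0),1);cv2.putText(t,str(c0+k),(k*s,16),0,.35,(0,255,0),1)
    for k in range(10,h,10): cv2.line(t,(0,k*s),(5,k*s),(0,255,0),1);cv2.putText(t,str(r0+k),(7,k*s+4),0,.35,(0,255,0),1)
    o.append(t)
cv2.imwrite("pics/c9.png",np.hstack(o))
E
```

```text
target [5.208e-01 2.600e-03 2.000e-01 1.450e+02] shift mm [1.000e-01 2.376e+02 2.800e+00] turn [-0.1 -0.1 -0.1]
t 34.37 pos [ 0.3842 -0.1919  0.203 ] rot [-1.799e+02 -1.000e-01  1.449e+02] F [ 0.1  0.1 -0.6] w 0.0848 ff 0.0 q [ 0.96  0.33 -0.77  2.09  0.31  0.84  0.97]
```

View pics/c9.png

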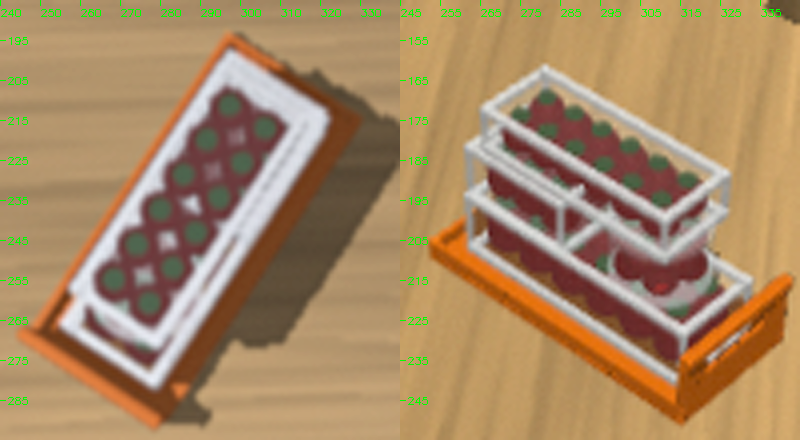

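```bash
python3 - <<'E'
from h import *
P=json.load(open('poses.json'));g=P['tray']
def fit(L,U,cam,t):
    U=np.array(U)-.4
    r=least_squares(lambda q:(proj(place(q,L),cam)-U).ravel(),g);f=(proj(place(r.x,L),cam)-U)
    c,s=np.cos(g[2]),np.sin(g[2]);d=r.x[:2]-t
    print(cam,np.rad2deg(r.x[2]).round(1),f.round(1).tolist(),'rel x,y mm',(1e3*np.array([c*d[0]+s*d[1],-s*d[0]+c*d[1]])).round(1))
H=.115
fit(np.array([[-.065,.025,H],[.065,.025,H],[.065,-.025,H],[-.065,-.025,H],[.065,-.025,.085]]),[(281.25,161.5),(327.5,188.75),(311.25,199),(265.5,172),(311.25,145+258/4)],'side',[.5236,.0028])
fit(np.array([[.065,.025,H],[.065,-.025,H]]),[(279.25,271.25),(257,257)],'top',[.5194,.0001])
E
```

```text
side 144.8 [[0.1, -0.9], [0.4, -1.2], [0.3, 0.8], [-0.7, -0.6], [-0.1, 1.4]] rel x,y mm [-0.   0.5]
top 145.8 [[0.2, 0.2], [-0.2, -0.2]] rel x,y mm [-2.8 -2.1]
```

Call:
send_rows(plan="0 0 0 0 0 0 0.085;0 0 0 0 0 0 0.085;0 0 0 0 0 0 0.085")

```text
clock: 34.72
position: [0.3867, -0.1891, 0.2036]
tool_rot: [3.141, -0.0, 2.534]
force: [-0.0, 1.3, -0.0]
grip_width: 0.0851
finger_force: 0.0
```

```bash
python3 -c "
from workcell import bot
print(bot.job_done())"
```

```text
the job is handed in; nothing more can be done
None
```

The strawberry order is made up in the tray in the order asked and handed in at about 35 s; in the last pictures the packs measured within about 3 mm of their places, the bystanders were not touched, and the hand-in call gave no verdict.

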